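# Log a batch of used jars and tip it into the discard bin

### The arm

A 6-joint arm with a two-finger parallel gripper is mounted at the origin on a cart in front of the work surface, level with it; the furniture and walls round the work are solid. World frame = base frame: x ahead of the robot, y to its left, z up, the work surface at z = 0. Lengths are in m, angles in rad, forces in N, time in s.
With the tool pointing down it reaches from about 0.375 to 0.9 m from the base axis. Payload 3.1 kg.
Tool frame: the origin (TCP) lies at the very end of the fingers, on their centre line; the grasp point (between the pads) lies 19 mm behind it; z points along the fingers, y is the line along which they close (so a half turn about z gives the same grasp; the last joint's range is limited). The gripper opens to 87 mm and grips with 3 to 60 N. Pads are 19 mm wide; open, the fingers measure 117 mm over their backs; the gripper's body (75 mm by 190 mm) begins 51 mm behind the grasp point.
Start: joints at [1.02, 0.527, 1.433, -0, 1.181, -0.178], TCP at [0.227, 0.582, 0.223] pointing down, gripper open.
Joint ranges: [-3.08, 3.08], [-0.75, 2.2], [0.22, 2.44], [-1.43, 4.57], [0, 2.65], [-2.85, 2.85]. Speed limits (rad/s): [2.79, 2.79, 3.14, 3.14, 3.14, 3.14].

### API

Orientations are given as a unit quaternion [x, y, z, w].
In Python, from rig import robot gives the robot as it stands. The module is installed in compiled form; this text tells all that it offers.
- The arm moves only by the tool servo_tool, never from a script. Its argument "rows" is one flat list of numbers, 5 for each row, row after row: the closure, from -1 (fully open) to 1 (shut), so that 0 is half open, then the shift along the tool's x, y, z in m, then the turn about the tool's z in degrees. A call has 1 to 5 rows; each row shifts and turns the commanded pose from where the row before left it, along the tool's axes as they then stand; what a row does not reach is not made up. A row lasts 1/12 s, in which the tool goes at most 41.7 mm and 7.16 degrees, less where a joint would pass 70% of its speed; a pose out of reach is approached as far as the arm can. A call with a gripper value outside its range is refused whole. The fingers move at their own pace and stop on an object; "newtons" is the grip in N (left out, the last holds). Time passes only in rows, so rows that do not move let the fingers close. It gives the time, the measured TCP pose, the force, the opening and the grip force at its end, in the units of the state.
- robot.get_obs(): the state, without advancing time (a new reading comes with each control period).
- robot.camera(name): name is "scene" or "top" or "wrist"; returns a dict with "pixels" (480x640x3 uint8, red, green, blue), "intrinsics" (3x3 intrinsics, pixels), "dist" ([k1, k2, p1, p2, k3] as OpenCV has them; the pictures are not rectified), "rvec" (rotation vector, rad) and "tvec" (3), from world to camera coordinates, as OpenCV has them; the wrist camera has in their place "mount" (4x4, takes a point from camera to tool coordinates, whose origin is the TCP and whose axes are the flange's). Camera axes: x right, y down, z forward; pixel columns grow to the right and rows downward; lengths in m; the calibration is good to about 2 mm. A picture is of the moment at which its call begins: read the wrist's pose just before it. There is no depth.
- robot.hand_in(): hands the job in; it is judged then, once.
Trained networks look in a picture, given as the dict that the camera call returned (one of the last four; its "shot" number tells which), for a name from the list of things; names that differ only in an ending like _2 or _b are one class to them, and where a whole thing is asked for, a point or a joint stands for the part that bears it (a point fixed in the world has none). Each returns a list of dicts, best first, with "score" (0 to 1); they miss things now and then, are a little off and sometimes report something else, mostly with a low value. They report only what shows in the picture. A call takes as long as a camera call. They do not tell look-alikes from the thing itself.
- robot.spot_in(picture, query): "at" ([x, y, z] in m, in world coordinates, good to about 4 mm: the middle of the surface that is visible of it).
- robot.outline_of(picture, query): "region" (480x640 bool, what is visible of it).
- robot.place_of(picture, query): "at" ([x, y, z] in m, in world coordinates, good to about 4 mm: a listed point, or the origin of a listed thing).
The state is a dict: "time": time; "q": joint angles; "joint_velocities": joint speeds; "joint_torque": joint torques, N m; "position": TCP position; "tool_rot": TCP orientation; "ft_force": force on the tool from outside, world axes, zero at the start; "moment": the same for the moment, N m; "grip_width": finger opening in m; "grip_force": force on a finger pad.
Only numpy, scipy, OpenCV 4.12 (cv2) and the standard library are available. Lean on these libraries where they do the work, as an engineer would, in place of code of your own. Each camera call takes 0.05 s, during which the arm holds its last target. There are 200 camera calls.

### The job

Gather the used screw-cap jars standing on the bench in front into the steel tray (one may already be in it; the jar back beside the drawer chest is not part of the batch), then log them: aim the hand scanner squarely at the middle of the bar code on the upright card from about 8 cm, hold it steady there for 2 seconds, and lay it back flat on the middle of its small black mat. Then lift the loaded tray by its grip bar, carry it level until its lip is over the white discard bin, tip all the jars in together without letting go of the tray, and set the empty tray flat on the middle of its large black mat again. Jars enter the bin only by tipping the tray, never by hand (one that falls aside goes back in the tray and is tipped again), and the dropper bottle and the glass dish stay where they are.

Things in the scene. Friction and masses are not known exactly. Their poses are not given: they have to be found in the camera images.
- tray_grip (a point): centre of the grip bar of the loose steel tray (0.22 kg). Black bar 20 mm thick (tray x), 90 mm long (tray y), 24 mm tall, centred 80 mm above the tray's underside, joined to the tray by two thin uprights near its ends (37 mm either side of its middle; the middle 65 mm is free underneath). Axes are the tray's: x from the open lip towards the grip bar, z up out of the tray.
- tray_floor (a point): centre of the inside floor of the tray, 3 mm above its underside; axes as the tray. The tray is a scoop: floor 200 mm (x) by 146 mm (y), walls 3 mm thick and 25 mm tall on the rear (x = +0.1) and both sides, the front (x = -0.1) open with no lip. The grip bar lies at x = +0.125, z = +0.077 from here. The polished steel is slick: jars start to slide at a slope of 10 to 20 degrees.
- tray_lip (a point): middle of the open front edge of the tray floor (x = -0.100 from the floor centre); axes as the tray
- tray_pad_top (a point): centre of the top of the large black mat on which the tray stands, fixed, 170 mm (its x) by 270 mm (its y), 2 mm thick
- bin_floor (a point): centre of the inside floor of the fixed white open discard bin, 200 mm (x) by 180 mm (y) outside, walls 4 mm, rim 81 mm above this point (85 mm above the bench) with a 6 mm outer bead
- card_code (a point): centre of the bar code on the front of the fixed upright card holder, 90 mm above the bench; x points straight into the card (the card faces along -x), z up. The holder is an aluminium plate 110 mm wide and 135 mm high on a foot.
- scanner_grip (a point): centre of the handle of the loose hand scanner (0.14 kg), 14 mm above its underside. It lies flat; handle 32 mm wide (y), 28 mm tall, 105 mm long, from x = -0.0725 to +0.03 here; broader black head 56 mm wide, 34 mm tall from there to x = +0.075. x points along the beam out of the window.
- scanner_window (a point): centre of the scanner's window on the front face of its head, 75 mm ahead of and 3 mm above scanner_grip; the beam leaves along x
- scanner_pad_top (a point): centre of the top of the small black mat on which the scanner lies, fixed, 200 mm (its x) by 130 mm (its y), 2 mm thick
- dropper_mid (a point): amber dropper bottle, 33 mm across, 99 mm tall, standing; point half-way up. Leave alone.
- petri_mid (a point): glass petri dish with lid, 68 mm across, 18 mm tall; point 8 mm above its underside. Leave alone.
- jar_1_mid (a point): used screw-cap jar (may be absent), 47 mm across the white cap, 44 mm across the body, 56 mm tall, 0.05 kg; point at its centre half-way up (28 mm), z along its axis towards the cap. If present it starts on the bench.
- jar_2_mid (a point): used screw-cap jar (may be absent), 47 mm across the white cap, 44 mm across the body, 56 mm tall, 0.05 kg; point at its centre half-way up (28 mm), z along its axis towards the cap. If present it starts on the bench.
- jar_3_mid (a point): used screw-cap jar (may be absent), 47 mm across the white cap, 44 mm across the body, 56 mm tall, 0.05 kg; point at its centre half-way up (28 mm), z along its axis towards the cap. If present it starts on the bench.
- jar_4_mid (a point): used screw-cap jar (may be absent), 47 mm across the white cap, 44 mm across the body, 56 mm tall, 0.05 kg; point at its centre half-way up (28 mm), z along its axis towards the cap. If present it starts on the bench.
- jar_5_mid (a point): used screw-cap jar (may be absent), 47 mm across the white cap, 44 mm across the body, 56 mm tall, 0.05 kg; point at its centre half-way up (28 mm), z along its axis towards the cap. If present it starts in the tray.
Mind the look-alikes: they are no part of the job. Leave any blue, purple or turquoise look-alike of the part that bears jar_3_mid alone.

How it is judged:
By the outcome, as a careful person would: the job done as asked, in the order asked, and still so for the second after the job is handed in, with the robot touching nothing.
Of jar_1, jar_2, jar_3, jar_4, jar_5 only 3 to 5 are there at a start; the rules pass over those that are not, and their reading is None.
At some moment in a run one of jar_1, jar_2, jar_3, jar_4, scanner may be knocked a few centimetres aside while the robot is not near it.
It also fails if it takes over 210 s, if anything falls off the work surface, if the arm or the gripper's body presses on something with over 40 N, if the wrist force passes 120 N, or if a joint passes its speed limit or range.

## Working session

There is one attempt and no reset: what is moved stays moved. The work goes in short steps, Python scripts to look and compute and a tool call to move; the robot and the scene stay as the last step left them, time stands still between calls to the robot, and variables do not carry over. Pictures are saved under pics/ and viewed, at most 14 in all, crops included, and the job is handed in when it is done.

Besides the shell and the picture viewer there is one more tool, called as name(argument=value, ...) on one line, values as JSON. servo_tool: Moves the arm, as the interface text tells. Its arguments: {"type":"object","properties":{"rows":{"type":"array","items":{"type":"number"}},"newtons":{"type":"number"}},"required":["rows"]}

```bash
mkdir -p pics; cat > h.py <<'E'
from rig import robot
import numpy as np, cv2
from scipy.spatial.transform import Rotation as R
def save(c,name,crop=None,scale=1):
    im=c["pixels"][:,:,::-1]
    if crop: x0,y0,x1,y1=crop; im=im[y0:y1,x0:x1]
    cv2.imwrite("pics/"+name+".png",cv2.resize(im,None,fx=scale,fy=scale,interpolation=cv2.INTER_CUBIC) if scale!=1 else im)
def proj(c,P):
    p,_=cv2.projectPoints(np.array(P,float).reshape(-1,1,3),c["rvec"],c["tvec"],c["intrinsics"],c["dist"]); return p[:,0]
def ray(c,uv,z):
    """pixel -> world point on plane z (fixed cameras)"""
    n=cv2.undistortPoints(np.array(uv,float).reshape(-1,1,2),c["intrinsics"],c["dist"])[:,0]
    Rm=cv2.Rodrigues(np.array(c["rvec"]))[0]; o=-Rm.T@np.array(c["tvec"]).ravel()
    d=np.c_[n,np.ones(len(n))]@Rm
    return o+d*((z-o[2])/d[:,2])[:,None]
E
python3 - <<'E'
from h import *
a=robot.camera("top"); b=robot.camera("scene"); save(a,"top0"); save(b,"scene0")
for c,n in((a,"top"),(b,"scene")):
  for q in ["tray_grip","tray_floor","tray_lip","tray_pad_top","bin_floor","card_code","scanner_grip","scanner_window","scanner_pad_top","dropper_mid","petri_mid","jar_1_mid"]:
    for d in robot.place_of(c,q)[:8]:
      if d["score"]>.2: print(n,q,round(d["score"],2),np.round(d["at"],3),proj(c,d["at"]).round()[0])
E
```

```text
top tray_grip 0.9 [0.522 0.388 0.08 ] [162. 248.]
top tray_floor 0.78 [0.544 0.269 0.006] [209. 243.]
top tray_lip 0.94 [0.565 0.17  0.005] [242. 236.]
top bin_floor 0.61 [ 0.579 -0.034  0.003] [311. 231.]
top bin_floor 0.59 [ 0.628 -0.44   0.049] [450. 213.]
top card_code 0.96 [ 0.682 -0.257  0.094] [389. 192.]
top card_code 0.43 [ 0.41  -0.044  0.031] [314. 288.]
top scanner_grip 0.57 [ 0.473 -0.376  0.013] [426. 267.]
top scanner_window 0.56 [ 0.549 -0.364  0.018] [422. 241.]
top scanner_window 0.29 [0.542 0.268 0.007] [209. 243.]
top scanner_pad_top 0.69 [ 0.48  -0.373  0.004] [425. 265.]
top dropper_mid 0.44 [ 0.408 -0.045  0.029] [315. 289.]
top dropper_mid 0.42 [ 0.63 -0.44  0.05] [450. 213.]
top petri_mid 0.92 [0.704 0.154 0.005] [248. 189.]
scene tray_grip 0.96 [0.519 0.392 0.086] [238. 166.]
scene tray_floor 0.58 [0.542 0.266 0.003] [262. 204.]
scene tray_lip 0.71 [ 0.683 -0.261  0.088] [403. 268.]
scene tray_lip 0.7 [0.547 0.326 0.032] [255. 187.]
scene tray_lip 0.63 [0.558 0.174 0.006] [279. 217.]
scene bin_floor 0.61 [ 0.582 -0.036  0.005] [321. 253.]
scene scanner_grip 0.8 [ 0.47  -0.372  0.014] [355. 353.]
scene scanner_window 0.64 [ 0.544 -0.364  0.02 ] [380. 336.]
scene scanner_pad_top 0.65 [ 0.486 -0.37   0.006] [360. 352.]
scene dropper_mid 0.89 [ 0.631 -0.44   0.049] [432. 336.]
scene petri_mid 0.64 [0.704 0.154 0.01 ] [323. 206.]
scene petri_mid 0.22 [ 0.63  -0.441  0.048] [432. 336.]
```

View pics/top0.png

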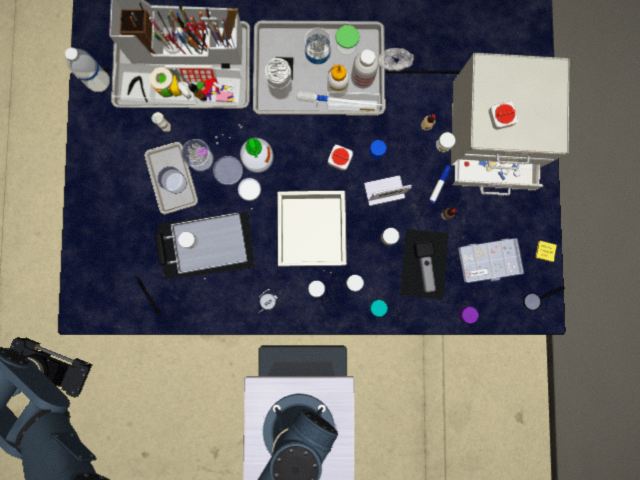

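View pics/scene0.png

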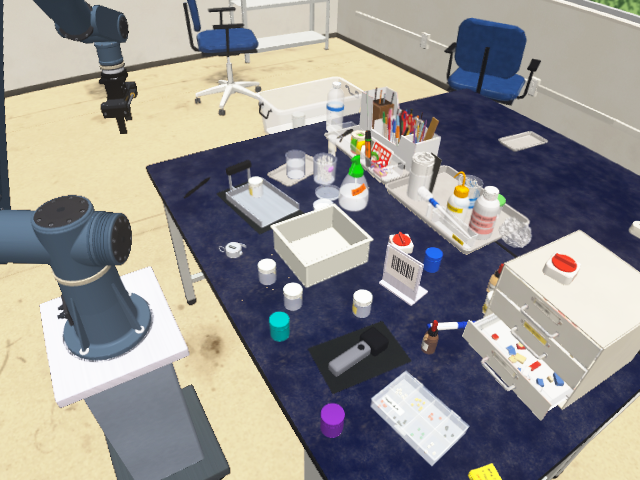

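The images show white-capped jars on the bench at top-view pixels (317,289), (355,283) and (391,236), plus one in the tray at (187,240). Things that could be mistaken for them:
- the jar by the chest (446,142)
- the petri dish (249,189)
- the teal (379,308), purple (470,315) and blue (378,148) look-alikes
- small clutter (268,300)

I choose the three white bench jars.

```bash
python3 - <<'E'
from h import *
a=robot.camera("top"); b=robot.camera("scene")
save(a,"crop1",(140,170,500,330),2.2)
for c,n in((a,"top"),(b,"scene")):
  for q in ["jar_1_mid"]:
    for f in (robot.place_of,robot.spot_in):
      for d in f(c,q): print(n,f.__name__,round(d["score"],2),np.round(d["at"],3),proj(c,d["at"]).round()[0])
print(ray(a,[(187,240),(317,289),(355,283),(391,236)],.056).round(3))
# hough-free centroid of white caps
g=cv2.cvtColor(a["pixels"],cv2.COLOR_RGB2HSV); m=((g[...,1]<45)&(g[...,2]>190)).astype(np.uint8)
for uv in [(317,289),(355,283),(391,236),(187,240)]:
  u,v=uv; s=m[v-13:v+14,u-13:u+14]; l=cv2.connectedComponents(s)[1]; k=l==l[13,13]; ys,xs=np.nonzero(k); p=(xs.mean()+u-13,ys.mean()+v-13); print(uv,k.sum(),np.round(p,1),ray(a,[p],.056 if u!=187 else .061).round(3))
o=robot.get_obs(); print(o["position"],R.from_quat(o["tool_rot"]).as_matrix().round(3),o["grip_width"],o["time"],o["q"])
E
```

```text
[[ 0.547  0.322  0.056]
 [ 0.408 -0.052  0.056]
 [ 0.425 -0.161  0.056]
 [ 0.561 -0.266  0.056]]
(317, 289) 186 [316.  288.2] [[ 0.41  -0.049  0.056]]
(355, 283) 189 [354.7 282.4] [[ 0.427 -0.16   0.056]]
(391, 236) 182 [390.4 235.3] [[ 0.562 -0.264  0.056]]
(187, 240) 196 [185.5 239. ] [[0.55  0.326 0.061]]
[0.22702039 0.58230422 0.22255519] [[-0.932  0.363 -0.   ]
 [ 0.363  0.932  0.   ]
 [ 0.     0.    -1.   ]] 0.08706165444114478 1.6 [ 1.02049999e+00  5.27503750e-01  1.43267148e+00  1.69671939e-05
  1.18140171e+00 -1.78482804e-01]
```

View pics/crop1.png

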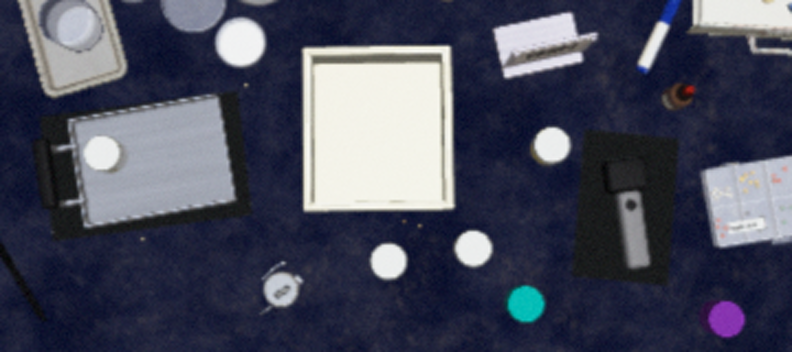

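Crop check: the three white bench jars are at crop (388,261), (473,248) and (551,145), and the tray jar is at (102,152). All have plain white caps. I'll take the one near the card first.

servo_tool(rows=[-1,-0.025,-0.027,0,0,-1,-0.025,-0.027,0,0,-1,-0.025,-0.027,0,0,-1,-0.025,-0.027,0,0,-1,-0.025,-0.027,0,0])

```text
time: 2.02
position: [0.2947, 0.4097, 0.2227]
tool_rot: [0.184, 0.983, 0.0, 0.0]
ft_force: [0.6, -0.4, -0.2]
grip_width: 0.0867
grip_force: 0.0
```

servo_tool(rows=[-1,-0.025,-0.027,0,0,-1,-0.025,-0.027,0,0,-1,-0.025,-0.027,0,0,-1,-0.025,-0.027,0,0,-1,-0.025,-0.027,0,0])

```text
time: 2.43
position: [0.3623, 0.2384, 0.2229]
tool_rot: [0.185, 0.983, 0.0, 0.0]
ft_force: [1.0, -0.3, -0.1]
grip_width: 0.0873
grip_force: 0.0
```

servo_tool(rows=[-1,-0.025,-0.027,0,0,-1,-0.025,-0.027,0,0,-1,-0.025,-0.027,0,0,-1,-0.025,-0.027,0,0,-1,-0.025,-0.027,0,0])

```text
time: 2.85
position: [0.4298, 0.0669, 0.2229]
tool_rot: [0.185, 0.983, 0.0, 0.0]
ft_force: [-0.2, 0.1, -0.4]
grip_width: 0.0869
grip_force: 0.0
```

servo_tool(rows=[-1,-0.025,-0.027,0,0,-1,-0.025,-0.027,0,0,-1,-0.025,-0.027,0,0,-1,-0.025,-0.027,0,0,-1,-0.025,-0.027,0,0])

```text
time: 3.27
position: [0.4971, -0.1044, 0.2228]
tool_rot: [0.185, 0.983, 0.0, 0.0]
ft_force: [0.9, -0.1, 0.3]
grip_width: 0.087
grip_force: 0.0
```

servo_tool(rows=[-1,-0.02,-0.022,0,0,-1,-0.02,-0.022,0,0,-1,-0.01,-0.01,0,0])

```text
time: 3.52
position: [0.5253, -0.1748, 0.2228]
tool_rot: [0.186, 0.983, -0.001, 0.001]
ft_force: [0.0, 0.5, 1.1]
grip_width: 0.087
grip_force: 0.0
```

```bash
cat >> h.py <<'E'
def wpts(c,o,uv,z):
    """wrist pixel -> world on plane z"""
    n=cv2.undistortPoints(np.array(uv,float).reshape(-1,1,2),c["intrinsics"],c["dist"])[:,0]
    T=np.eye(4);T[:3,:3]=R.from_quat(o["tool_rot"]).as_matrix();T[:3,3]=o["position"]; T=T@np.array(c["mount"])
    d=np.c_[n,np.ones(len(n))]@T[:3,:3].T
    return T[:3,3]+d*((z-T[2,3])/d[:,2])[:,None]
def todo(xyz,yaw=None):
    """tool shift to world target from the present pose"""
    o=robot.get_obs(); M=R.from_quat(o["tool_rot"]).as_matrix()
    print("shift",(M.T@(np.array(xyz)-o["position"])).round(4),"yaw",np.degrees(np.arctan2(M[1,1],M[0,1])).round(1))
def topcaps(z=.056,zt=.061):
    a=robot.camera("top"); g=cv2.cvtColor(a["pixels"],cv2.COLOR_RGB2HSV); m=((g[...,1]<45)&(g[...,2]>190)).astype(np.uint8)
    n,l,s,ce=cv2.connectedComponentsWithStats(m)
    for i in range(1,n):
        if 120<s[i,4]<300 and 120<ce[i,0]<420 and ce[i,1]>200:
            print("cap",s[i,4],ce[i].round(1),ray(a,[ce[i]],z).round(3)[0],"tray-height",ray(a,[ce[i]],zt).round(3)[0])
    return a
E
python3 - <<'E'
from h import *
topcaps()
o=robot.get_obs(); c=robot.camera("wrist"); save(c,"w1")
for f in (robot.place_of,robot.spot_in):
  for d in f(c,"jar_1_mid"): print(f.__name__,round(d["score"],2),np.round(d["at"],3))
E
```

```text
cap 200 [185.6 238.9] [0.55  0.326 0.056] tray-height [0.55  0.325 0.061]
cap 148 [314.7 288. ] [ 0.41  -0.045  0.056] tray-height [ 0.41  -0.045  0.061]
cap 136 [259.3 405.5] [0.082 0.109 0.056] tray-height [0.084 0.109 0.061]
call 0.39 [0.494 0.158 0.003]
```

View pics/w1.png

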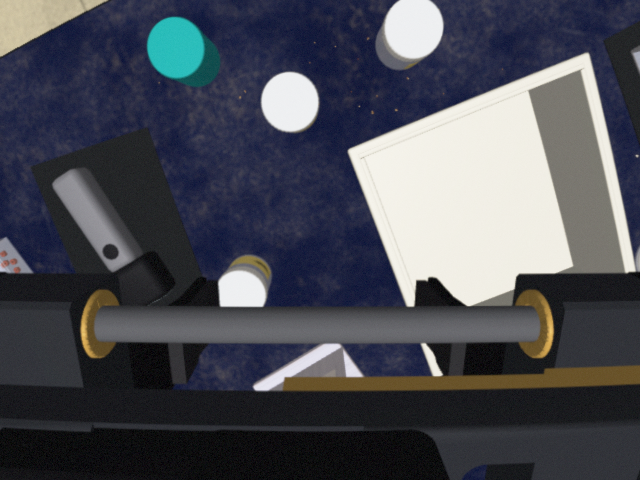

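Wrist view: B's cap is at (290,102), A's at (412,28) and C's at (243,290), partly behind the gripper. The scanner and mat are on the left, and the teal look-alike is at (177,48).

```bash
python3 - <<'E'
from h import *
c=robot.camera("wrist"); o=robot.get_obs()
print(wpts(c,o,[(290,102),(412,28),(243,288)],.056).round(3))
todo((.562,-.264,.014))
E
```

```text
[[ 0.421 -0.152  0.056]
 [ 0.404 -0.043  0.056]
 [ 0.552 -0.251  0.056]]
shift [-0.0717 -0.0743  0.208 ] yaw 68.7
```

```bash
python3 - <<'E'
from h import *
b=robot.camera("scene"); 
print(proj(b,[(.427,-.160,.056),(.427,-.160,0),(.421,-.152,.056),(.421,-.152,0),(.562,-.264,.056),(.552,-.251,.056)]).round(1))
c=robot.camera("wrist"); print(np.round(c["mount"],4),c["dist"],c["intrinsics"])
a=robot.camera("top"); print(proj(a,[(.427,-.160,.056),(.421,-.152,.056)]).round(1), robot.get_obs()["position"])
save(b,"s2",(220,220,420,400),3)
E
```

```text
[[293.2 288. ]
 [293.5 303.5]
 [289.5 286.8]
 [289.9 302.3]
 [363.  295. ]
 [356.6 293.1]]
[[ 6.000e-04 -9.690e-01 -2.470e-01  6.640e-02]
 [ 1.000e+00  4.000e-04  1.000e-03  1.000e-04]
 [-8.000e-04 -2.470e-01  9.690e-01 -1.624e-01]
 [ 0.000e+00  0.000e+00  0.000e+00  1.000e+00]] [-0.06164669  0.          0.          0.          0.        ] [[390.98647729   0.         316.68207049]
 [  0.         390.98647729 244.19197869]
 [  0.           0.           1.        ]]
[[354.6 282.3]
 [351.8 284.4]] [ 0.52297337 -0.1691453   0.22262985]
```

View pics/s2.png

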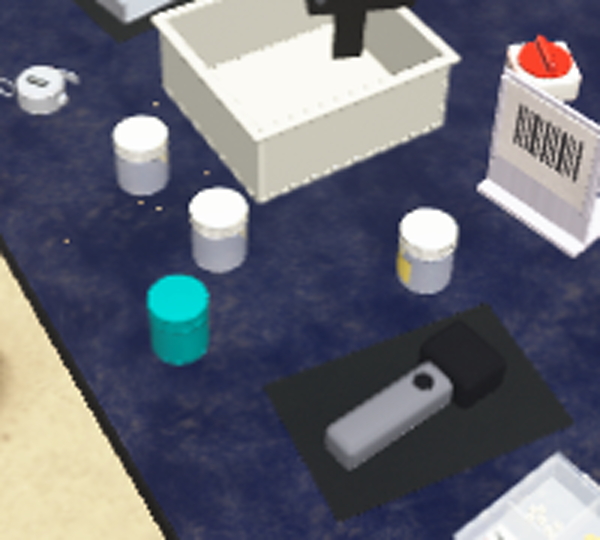

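servo_tool(rows=[-1,-0.025,-0.026,0,0,-1,-0.025,-0.026,0,0,-1,-0.015,-0.016,0,0,-1,-0.006,-0.0065,0.01,0,-1,0,0,0.03,0])

```text
time: 4.33
position: [0.5664, -0.2693, 0.1861]
tool_rot: [0.185, 0.983, -0.003, 0.005]
ft_force: [-0.4, -1.2, -0.3]
grip_width: 0.0871
grip_force: 0.0
```

servo_tool(rows=[-1,0,0,0.035,0,-1,0,0,0.035,0,-1,0,0,0.035,0,-1,0,0,0.03,0,-1,0,0,0.02,0])

```text
time: 4.75
position: [0.56, -0.2627, 0.0238]
tool_rot: [0.184, 0.983, 0.002, -0.003]
ft_force: [0.5, -0.2, -0.4]
grip_width: 0.0873
grip_force: 0.0
```

servo_tool(rows=[-1,0,0,0.01,0,-1,0,0,0.003,0,0.1,0,0,0,0,0.4,0,0,0,0,0.4,0,0,0,0], newtons=12)

```text
time: 5.17
position: [0.5638, -0.2666, 0.0163]
tool_rot: [0.185, 0.983, -0.001, 0.001]
ft_force: [-0.7, 0.1, 0.6]
grip_width: 0.0742
grip_force: 0.0
```

servo_tool(rows=[0.4,0,0,0,0,0.4,0,0,0,0])

```text
time: 5.33
position: [0.5634, -0.2666, 0.0159]
tool_rot: [0.185, 0.983, -0.0, 0.001]
ft_force: [0.5, -0.8, -0.2]
grip_width: 0.0614
grip_force: 0.0
```

servo_tool(rows=[0.4,0,0,0,0,0.4,0,0,0,0,0.4,0,0,0,0,0.4,0,0,-0.01,0,0.4,0,0,-0.03,0])

```text
time: 5.75
position: [0.5598, -0.2642, 0.0513]
tool_rot: [0.185, 0.983, 0.002, -0.004]
ft_force: [0.1, -0.1, -0.5]
grip_width: 0.0445
grip_force: 12.0
```

servo_tool(rows=[0.4,0,0,-0.035,0,0.4,0,0,-0.035,0,0.4,0,0,-0.03,0,0.4,0,0,-0.01,0,0.4,0,0,0,0])

```text
time: 6.17
position: [0.5646, -0.2674, 0.1684]
tool_rot: [0.185, 0.983, -0.002, 0.003]
ft_force: [1.3, 0.4, -0.7]
grip_width: 0.0445
grip_force: 12.0
```

servo_tool(rows=[0.4,0.008,0.016,0,0,0.4,0.016,0.033,0,0,0.4,0.016,0.033,0,0,0.4,0.016,0.033,0,0,0.4,0.016,0.033,0,0])

```text
time: 6.58
position: [0.5466, -0.099, 0.1618]
tool_rot: [0.185, 0.983, 0.001, -0.003]
ft_force: [-0.0, -0.2, -0.7]
grip_width: 0.0447
grip_force: 12.0
```

servo_tool(rows=[0.4,0.016,0.033,0,0,0.4,0.016,0.033,0,0,0.4,0.016,0.033,0,0,0.4,0.016,0.033,0,0,0.4,0.016,0.033,0,0])

```text
time: 7.0
position: [0.5315, 0.0833, 0.162]
tool_rot: [0.185, 0.983, -0.0, -0.003]
ft_force: [0.2, -0.2, -0.5]
grip_width: 0.0443
grip_force: 12.0
```

servo_tool(rows=[0.4,0.016,0.033,0,0,0.4,0.016,0.033,0,0,0.4,0.016,0.033,0,0,0.4,0.016,0.033,0,7,0.4,0,0,0,7])

```text
time: 7.42
position: [0.5193, 0.2322, 0.1619]
tool_rot: [0.302, 0.953, 0.0, -0.003]
ft_force: [0.2, -0.4, -0.6]
grip_width: 0.0444
grip_force: 11.9
```

servo_tool(rows=[0.4,0,0,0,7,0.4,0,0,0,7,0.4,0,0,0,7,0.4,0,0,0,7,0.4,0,0,0,7])

```text
time: 7.83
position: [0.5201, 0.2263, 0.1617]
tool_rot: [0.577, 0.817, -0.002, -0.002]
ft_force: [-0.4, 0.1, -0.9]
grip_width: 0.0445
grip_force: 11.9
```

servo_tool(rows=[0.4,0,0,0,6,0.4,0,0,0,3,0.4,0,0,0,0,0.4,0,0,0,0,0.4,0,0,0,0])

```text
time: 8.25
position: [0.5218, 0.2261, 0.1631]
tool_rot: [0.636, 0.771, -0.001, -0.001]
ft_force: [0.3, 0.4, -0.2]
grip_width: 0.0446
grip_force: 12.0
```

```bash
python3 - <<'E'
from h import *
o=robot.get_obs(); c=robot.camera("wrist"); save(c,"w2")
for q in ["tray_grip","tray_floor","tray_lip","jar_1_mid"]:
  for d in robot.place_of(c,q)[:3]: print(q,round(d["score"],2),np.round(d["at"],3))
a=topcaps()
for q in ["tray_grip","tray_floor","tray_lip"]:
  for d in robot.place_of(a,q)[:1]: print(q,round(d["score"],2),np.round(d["at"],3))
todo((.523,.2745,.021)); print(o["position"])
E
```

```text
tray_floor 0.94 [0.54  0.266 0.004]
cap 193 [354.8 282.5] [ 0.426 -0.16   0.056] tray-height [ 0.426 -0.16   0.061]
cap 189 [316.  288.2] [ 0.41  -0.049  0.056] tray-height [ 0.41  -0.049  0.061]
tray_floor 0.83 [0.541 0.266 0.007]
tray_lip 0.75 [0.565 0.168 0.004]
shift [0.0477 0.0088 0.1436] yaw 10.9
[0.52184161 0.22606258 0.16314913]
```

View pics/w2.png

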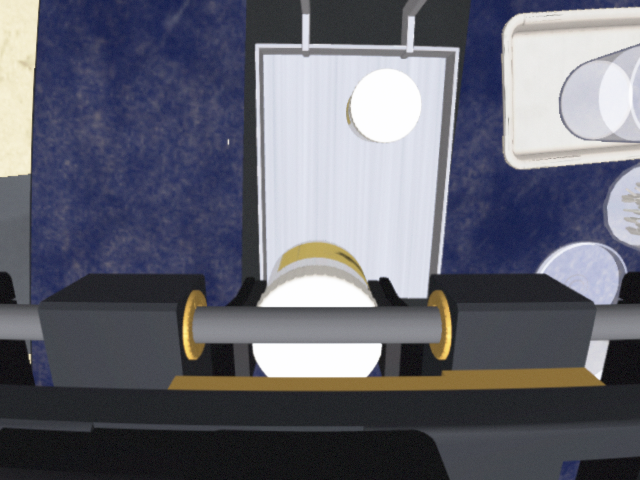

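The wrist view shows the tray lined up with the tool. Its rear wall corners are at (258,46) and (460,48), and the tray jar's cap is at (386,106). The held jar is upright between the fingers.

```bash
python3 - <<'E'
from h import *
o=robot.get_obs(); c=robot.camera("wrist")
w=wpts(c,o,[(258,46),(460,48),(264,250),(445,250)],.030); print(w.round(3)); print("T",wpts(c,o,[(386,106)],.061).round(3))
m=(w[0]+w[1])/2; yv=w[0]-w[1]; print(np.linalg.norm(yv)); print(np.degrees(np.arctan2(-yv[0],yv[1])))
E
```

```text
[[0.458 0.351 0.03 ]
 [0.599 0.378 0.03 ]
 [0.486 0.205 0.03 ]
 [0.627 0.232 0.03 ]]
T [[0.551 0.325 0.061]]
0.14330411277113267
100.77895752490429
```

servo_tool(rows=[0.4,0.015,0.005,0,0,0.4,0.02,0.006,0,0,0.4,0.01,0.002,0.01,0,0.4,0,0,0.03,0,0.4,0,0,0.03,0])

```text
time: 9.17
position: [0.5287, 0.2738, 0.0947]
tool_rot: [0.636, 0.772, 0.002, 0.001]
ft_force: [0.4, 0.1, -1.0]
grip_width: 0.0447
grip_force: 12.0
```

servo_tool(rows=[0.4,0,0,0.03,0,0.4,0,0,0.02,0,0.4,0,0,0.01,0,0.4,0,0,0.006,0,0.4,0,0,0.004,0])

```text
time: 9.58
position: [0.5275, 0.2726, 0.0239]
tool_rot: [0.637, 0.771, -0.0, -0.0]
ft_force: [-0.3, 0.2, 0.7]
grip_width: 0.0444
grip_force: 12.0
```

servo_tool(rows=[0.4,0,0,0,0,0.4,0,0,0,0,-0.27,0,0,0,0,-0.27,0,0,0,0,-0.27,0,0,0,0])

```text
time: 10.0
position: [0.5282, 0.2729, 0.0256]
tool_rot: [0.637, 0.771, 0.001, 0.001]
ft_force: [-0.3, 0.3, -0.2]
grip_width: 0.0533
grip_force: 0.0
```

servo_tool(rows=[-0.27,0,0,-0.01,0,-0.27,0,0,-0.02,0,-0.27,0,0,-0.035,0,-0.27,0,0,-0.04,0,-0.27,0,0,-0.04,0])

```text
time: 10.42
position: [0.5268, 0.2724, 0.1715]
tool_rot: [0.637, 0.771, -0.0, -0.0]
ft_force: [1.1, 0.1, 0.1]
grip_width: 0.0555
grip_force: 0.0
```

```bash
python3 - <<'E'
from h import *
topcaps(); todo((.426,-.160,.014)); todo((.410,-.049,.014)); o=robot.get_obs(); print(o["position"],o["grip_width"])
E
```

```text
cap 192 [354.7 282.4] [ 0.426 -0.16   0.056] tray-height [ 0.426 -0.16   0.061]
cap 189 [316.  288.2] [ 0.41  -0.049  0.056] tray-height [ 0.41  -0.049  0.061]
shift [-0.4067 -0.1889  0.1628] yaw 10.9
shift [-0.2947 -0.1836  0.1631] yaw 10.9
[0.53211283 0.27430626 0.1803623 ] 0.05520299669509594
```

servo_tool(rows=[-1,-0.02,-0.009,0,0,-1,-0.034,-0.015,0,0,-1,-0.034,-0.015,0,0,-1,-0.034,-0.015,0,0,-1,-0.034,-0.015,0,0])

```text
time: 10.88
position: [0.4887, 0.1052, 0.1705]
tool_rot: [0.636, 0.771, 0.0, 0.001]
ft_force: [0.7, -1.1, -1.1]
grip_width: 0.0801
grip_force: 0.0
```

servo_tool(rows=[-1,-0.034,-0.015,0,0,-1,-0.034,-0.015,0,0,-1,-0.034,-0.015,0,0,-1,-0.034,-0.015,0,0,-1,-0.034,-0.015,0,0])

```text
time: 11.3
position: [0.4471, -0.0763, 0.1704]
tool_rot: [0.637, 0.771, 0.0, 0.001]
ft_force: [0.9, 0.1, 0.3]
grip_width: 0.0873
grip_force: 0.0
```

servo_tool(rows=[-1,-0.034,-0.015,0,0,-1,-0.03,-0.013,0,0,-1,-0.015,-0.007,0,-7,-1,0,0,0,-7,-1,0,0,0,-7])

```text
time: 11.72
position: [0.4281, -0.1606, 0.1703]
tool_rot: [0.485, 0.875, -0.0, 0.001]
ft_force: [-0.0, 0.6, 0.2]
grip_width: 0.0872
grip_force: 0.0
```

servo_tool(rows=[-1,0,0,0,-7,-1,0,0,0,-7,-1,0,0,0,-7,-1,0,0,0,-7,-1,0,0,0,-7])

```text
time: 12.13
position: [0.4283, -0.1589, 0.1703]
tool_rot: [0.197, 0.98, -0.0, 0.001]
ft_force: [-0.5, -0.1, 0.2]
grip_width: 0.087
grip_force: 0.0
```

servo_tool(rows=[-1,0,0,0,0,-1,0,0,0,0,-1,0,0,0,0,-1,0,0,0,0])

```text
time: 12.47
position: [0.4282, -0.1589, 0.1698]
tool_rot: [0.201, 0.98, -0.0, 0.0]
ft_force: [-0.4, -0.7, 0.4]
grip_width: 0.087
grip_force: 0.0
```

```bash
python3 - <<'E'
from h import *
todo((.426,-.160,.014)); topcaps(); todo((.426,-.160,.014))
E
```

```text
shift [ 0.0017 -0.0019  0.1558] yaw 66.8
cap 206 [185.5 239. ] [0.55  0.327 0.056] tray-height [0.55  0.326 0.061]
cap 209 [202.6 245.5] [0.532 0.277 0.056] tray-height [0.531 0.276 0.061]
cap 189 [316.  288.2] [ 0.41  -0.049  0.056] tray-height [ 0.41  -0.049  0.061]
shift [ 0.0016 -0.0019  0.1557] yaw 66.8
```

servo_tool(rows=[-1,0.001,-0.002,0.02,0,-1,0,0,0.035,0,-1,0,0,0.035,0,-1,0,0,0.035,0,-0.5,0,0,0.02,0])

```text
time: 12.93
position: [0.4255, -0.1598, 0.022]
tool_rot: [0.201, 0.98, 0.001, -0.001]
ft_force: [-0.4, 0.1, -0.2]
grip_width: 0.0847
grip_force: 0.0
```

servo_tool(rows=[-0.2,0,0,0.008,0,0.4,0,0,0.002,0,0.4,0,0,0,0,0.4,0,0,0,0,0.4,0,0,0,0])

```text
time: 13.35
position: [0.4269, -0.1606, 0.0153]
tool_rot: [0.201, 0.98, -0.0, 0.001]
ft_force: [-0.7, 0.0, 1.9]
grip_width: 0.0549
grip_force: 0.0
```

servo_tool(rows=[0.4,0,0,0,0,0.4,0,0,0,0,0.4,0,0,0,0,0.4,0,0,-0.01,0,0.4,0,0,-0.03,0])

```text
time: 13.77
position: [0.425, -0.1595, 0.0525]
tool_rot: [0.201, 0.98, 0.001, -0.003]
ft_force: [1.7, 0.1, 0.2]
grip_width: 0.0449
grip_force: 12.0
```

servo_tool(rows=[0.4,0,0,-0.035,0,0.4,0,0,-0.035,0,0.4,0,0,-0.03,0,0.4,0,0,-0.01,0,0.4,0,0,0,0])

```text
time: 14.18
position: [0.4284, -0.1616, 0.1674]
tool_rot: [0.2, 0.98, -0.002, 0.004]
ft_force: [0.2, 0.4, -1.1]
grip_width: 0.0449
grip_force: 12.0
```

```bash
python3 - <<'E'
from h import *
todo((.570,.2364,.18)); o=robot.get_obs(); print(o["position"],o["grip_width"],o["grip_force"])
E
```

```text
shift [ 0.026   0.4216 -0.0135] yaw 66.9
[ 0.42841288 -0.16155733  0.1674099 ] 0.0449049065130743 12.01265016285447
```

servo_tool(rows=[0.4,0.001,0.015,0,0,0.4,0.002,0.035,0,0,0.4,0.003,0.037,0,0,0.4,0.003,0.037,0,0,0.4,0.003,0.037,0,0])

```text
time: 14.6
position: [0.4781, -0.006, 0.1631]
tool_rot: [0.201, 0.98, 0.0, -0.001]
ft_force: [0.3, -0.3, -0.2]
grip_width: 0.045
grip_force: 12.0
```

servo_tool(rows=[0.4,0.003,0.037,0,0,0.4,0.003,0.037,0,0,0.4,0.003,0.037,0,0,0.4,0.003,0.037,0,0,0.4,0.001,0.037,0,0])

```text
time: 15.02
position: [0.5382, 0.1696, 0.1626]
tool_rot: [0.2, 0.98, -0.001, -0.002]
ft_force: [0.3, -0.9, -0.4]
grip_width: 0.0444
grip_force: 12.0
```

servo_tool(rows=[0.4,0.001,0.037,0,0,0.4,0.001,0.025,0,0,0.4,0,0.012,0,7,0.4,0,0,0,7,0.4,0,0,0,7])

```text
time: 15.43
position: [0.5658, 0.2376, 0.1621]
tool_rot: [0.378, 0.926, -0.001, -0.001]
ft_force: [-0.1, -0.7, -0.0]
grip_width: 0.0442
grip_force: 12.0
```

servo_tool(rows=[0.4,0,0,0,7,0.4,0,0,0,7,0.4,0,0,0,7,0.4,0,0,0,7,0.4,0,0,0,7])

```text
time: 15.85
position: [0.5656, 0.2363, 0.1623]
tool_rot: [0.639, 0.769, -0.001, -0.001]
ft_force: [0.1, 0.6, -0.9]
grip_width: 0.0447
grip_force: 12.0
```

servo_tool(rows=[0.4,0,0,0,0,0.4,0,0,0,0,0.4,0,0,0,0,0.4,0,0,0,0])

```text
time: 16.18
position: [0.5663, 0.2364, 0.1639]
tool_rot: [0.636, 0.771, -0.0, -0.0]
ft_force: [0.0, 0.1, -1.4]
grip_width: 0.0443
grip_force: 12.0
```

```bash
python3 - <<'E'
from h import *
todo((.570,.2364,.022)); topcaps()
E
```

```text
shift [-0.0007  0.0038  0.1419] yaw 11.0
cap 189 [316.  288.2] [ 0.41  -0.049  0.056] tray-height [ 0.41  -0.049  0.061]
```

servo_tool(rows=[0.4,-0.001,0.004,0.02,0,0.4,0,0,0.035,0,0.4,0,0,0.035,0,0.4,0,0,0.025,0,0.4,0,0,0.013,0])

```text
time: 16.65
position: [0.5685, 0.2357, 0.0332]
tool_rot: [0.637, 0.771, -0.002, -0.002]
ft_force: [-1.8, 0.3, -0.0]
grip_width: 0.0446
grip_force: 12.0
```

servo_tool(rows=[0.4,0,0,0.008,0,0.4,0,0,0.004,0,0.4,0,0,0,0,-0.27,0,0,0,0,-0.27,0,0,0,0])

```text
time: 17.07
position: [0.572, 0.2367, 0.0262]
tool_rot: [0.637, 0.771, 0.001, 0.001]
ft_force: [-1.2, 0.1, -0.5]
grip_width: 0.0514
grip_force: 0.0
```

servo_tool(rows=[-0.27,0,0,0,0,-0.27,0,0,-0.01,0,-0.27,0,0,-0.03,0,-0.27,0,0,-0.04,0,-0.27,0,0,-0.04,0])

```text
time: 17.48
position: [0.5699, 0.2362, 0.1461]
tool_rot: [0.637, 0.771, -0.001, -0.001]
ft_force: [0.6, 0.9, 0.1]
grip_width: 0.0553
grip_force: 0.0
```

servo_tool(rows=[-1,0,0,-0.03,0,-1,-0.02,-0.017,0,0,-1,-0.028,-0.024,0,0,-1,-0.028,-0.024,0,0,-1,-0.028,-0.024,0,0])

```text
time: 17.9
position: [0.5023, 0.1166, 0.1762]
tool_rot: [0.636, 0.771, 0.001, 0.001]
ft_force: [0.3, -0.1, -0.1]
grip_width: 0.0809
grip_force: 0.0
```

servo_tool(rows=[-1,-0.028,-0.024,0,0,-1,-0.028,-0.024,0,0,-1,-0.028,-0.024,0,0,-1,-0.028,-0.024,0,0,-1,-0.022,-0.019,0,0])

```text
time: 18.32
position: [0.414, -0.0375, 0.1757]
tool_rot: [0.637, 0.771, 0.0, 0.001]
ft_force: [0.4, 0.1, -0.0]
grip_width: 0.0872
grip_force: 0.0
```

servo_tool(rows=[-1,-0.011,-0.008,0,-7,-1,0,0,0,-7,-1,0,0,0,-7,-1,0,0,0,-7,-1,0,0,0,-7])

```text
time: 18.73
position: [0.4097, -0.0486, 0.1758]
tool_rot: [0.373, 0.928, 0.0, 0.001]
ft_force: [-0.2, -0.5, -0.4]
grip_width: 0.0872
grip_force: 0.0
```

servo_tool(rows=[-1,0,0,0,-7,-1,0,0,0,-7,-1,0,0,0,-7,-1,0,0,0,0,-1,0,0,0,0])

```text
time: 19.15
position: [0.4097, -0.0483, 0.1754]
tool_rot: [0.202, 0.979, -0.0, 0.001]
ft_force: [0.4, 0.2, 0.2]
grip_width: 0.087
grip_force: 0.0
```

```bash
python3 - <<'E'
from h import *
a=topcaps(); todo((.410,-.049,.014)); save(a,"t3",(140,170,340,320),3)
E
```

```text
cap 203 [216.4 231.1] [0.573 0.238 0.056] tray-height [0.573 0.238 0.061]
cap 203 [185.5 238.9] [0.551 0.327 0.056] tray-height [0.55  0.326 0.061]
cap 206 [202.6 245.7] [0.531 0.277 0.056] tray-height [0.531 0.276 0.061]
cap 233 [253.1 474.6] [-0.105  0.124  0.056] tray-height [-0.103  0.124  0.061]
shift [-0.0004 -0.0006  0.1612] yaw 66.7
```

View pics/t3.png

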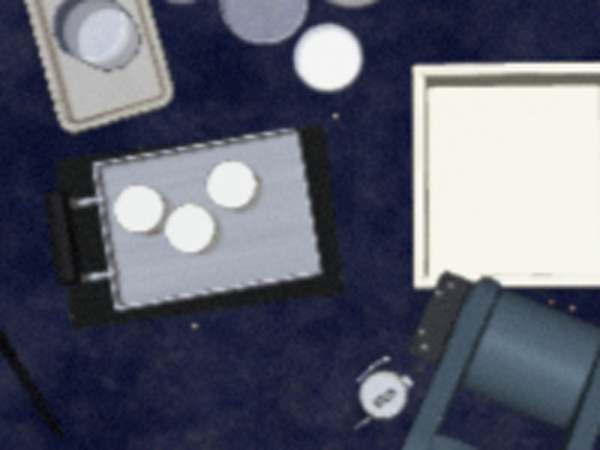

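Three caps are now in the tray, at crop (139,209), (190,229) and (231,185). There's room at the lower front for the last one.

servo_tool(rows=[-1,0,0,0.02,0,-1,0,0,0.035,0,-1,0,0,0.04,0,-1,0,0,0.035,0,-0.5,0,0,0.02,0])

```text
time: 19.62
position: [0.4088, -0.048, 0.0222]
tool_rot: [0.202, 0.979, 0.0, -0.001]
ft_force: [-0.3, -0.3, 0.1]
grip_width: 0.0848
grip_force: 0.0
```

servo_tool(rows=[-0.2,0,0,0.008,0,0.4,0,0,0.002,0,0.4,0,0,0,0,0.4,0,0,0,0,0.4,0,0,0,0])

```text
time: 20.03
position: [0.4105, -0.0485, 0.0158]
tool_rot: [0.201, 0.98, -0.0, 0.002]
ft_force: [0.5, -0.6, 0.5]
grip_width: 0.0553
grip_force: 0.0
```

servo_tool(rows=[0.4,0,0,0,0,0.4,0,0,0,0,0.4,0,0,0,0,0.4,0,0,-0.01,0,0.4,0,0,-0.03,0])

```text
time: 20.45
position: [0.4079, -0.0477, 0.0529]
tool_rot: [0.201, 0.98, 0.001, -0.003]
ft_force: [0.6, 0.2, -0.0]
grip_width: 0.0449
grip_force: 12.0
```

servo_tool(rows=[0.4,0,0,-0.035,0,0.4,0,0,-0.035,0,0.4,0,0,-0.035,0,0.4,0,0.01,-0.015,0,0.4,-0.001,0.03,0,0])

```text
time: 20.87
position: [0.4278, -0.0138, 0.1784]
tool_rot: [0.202, 0.979, -0.001, 0.004]
ft_force: [1.1, -0.0, -0.6]
grip_width: 0.0448
grip_force: 12.0
```

servo_tool(rows=[0.4,-0.002,0.037,0,0,0.4,-0.002,0.037,0,0,0.4,-0.002,0.037,0,0,0.4,-0.002,0.037,0,0,0.4,-0.002,0.037,0,0])

```text
time: 21.28
position: [0.5079, 0.1562, 0.1747]
tool_rot: [0.2, 0.98, -0.0, -0.0]
ft_force: [1.1, -1.1, -0.5]
grip_width: 0.0443
grip_force: 12.0
```

servo_tool(rows=[0.4,-0.002,0.03,0,0,0.4,0,0.015,0,7,0.4,0,0,0,7,0.4,0,0,0,7,0.4,0,0,0,7])

```text
time: 21.7
position: [0.5267, 0.1956, 0.1742]
tool_rot: [0.434, 0.901, -0.0, -0.001]
ft_force: [0.6, 0.8, -0.6]
grip_width: 0.0447
grip_force: 12.0
```

servo_tool(rows=[0.4,0,0,0,7,0.4,0,0,0,7,0.4,0,0,0,7,0.4,0,0,0,7,0.4,0,0,0,0])

```text
time: 22.12
position: [0.5269, 0.1949, 0.1744]
tool_rot: [0.638, 0.77, -0.0, -0.0]
ft_force: [0.5, -0.6, -0.1]
grip_width: 0.0446
grip_force: 12.0
```

servo_tool(rows=[0.4,0,0,0,0,0.4,0,0,0,0,0.4,0,0,0,0])

```text
time: 22.37
position: [0.5273, 0.195, 0.1745]
tool_rot: [0.636, 0.772, -0.0, -0.0]
ft_force: [0.0, 0.1, -1.6]
grip_width: 0.0446
grip_force: 12.0
```

```bash
python3 - <<'E'
from h import *
todo((.529,.194,.022)); print(robot.get_obs()["grip_width"])
E
```

```text
shift [-0.0013  0.0016  0.1525] yaw 11.0
0.04464184960375522
```

servo_tool(rows=[0.4,-0.001,0.002,0.02,0,0.4,0,0,0.035,0,0.4,0,0,0.04,0,0.4,0,0,0.03,0,0.4,0,0,0.014,0])

```text
time: 22.78
position: [0.5271, 0.1939, 0.0319]
tool_rot: [0.636, 0.771, -0.002, -0.002]
ft_force: [-0.8, 0.5, -0.5]
grip_width: 0.0446
grip_force: 12.0
```

servo_tool(rows=[0.4,0,0,0.008,0,0.4,0,0,0.004,0,0.4,0,0,0,0,-0.27,0,0,0,0,-0.27,0,0,0,0])

```text
time: 23.2
position: [0.5308, 0.1946, 0.025]
tool_rot: [0.637, 0.771, 0.001, 0.001]
ft_force: [0.4, 0.9, 0.4]
grip_width: 0.0511
grip_force: 0.0
```

servo_tool(rows=[-0.27,0,0,0,0,-0.27,0,0,-0.01,0,-0.27,0,0,-0.03,0,-0.27,0,0,-0.04,0,-0.27,0,0,-0.04,0])

```text
time: 23.62
position: [0.5288, 0.1942, 0.1453]
tool_rot: [0.637, 0.771, -0.001, -0.001]
ft_force: [2.1, -0.4, -0.3]
grip_width: 0.0553
grip_force: 0.0
```

servo_tool(rows=[-0.27,0,0,-0.04,0,-1,-0.035,0,-0.01,7,-1,-0.038,0,0,0,-1,-0.038,0,0,0,-1,-0.038,0,0,0])

```text
time: 24.03
position: [0.5441, 0.0451, 0.1958]
tool_rot: [0.682, 0.731, 0.001, 0.001]
ft_force: [1.0, -0.1, 0.2]
grip_width: 0.0739
grip_force: 0.0
```

```bash
python3 - <<'E'
from h import *
a=topcaps(); save(a,"t4",(140,170,500,330),2.2)
for q in ["scanner_grip","scanner_window","card_code"]:
  for d in robot.place_of(a,q)[:2]: print(q,round(d["score"],2),np.round(d["at"],3))
todo((.45,-.376,.17)); print(robot.get_obs()["position"])
E
```

```text
cap 258 [186.2 238. ] [0.553 0.325 0.056] tray-height [0.553 0.324 0.061]
cap 127 [253.  426.5] [0.025 0.126 0.056] tray-height [0.026 0.125 0.061]
scanner_grip 0.89 [ 0.473 -0.375  0.014]
scanner_window 0.84 [ 0.549 -0.363  0.023]
scanner_window 0.34 [ 0.476 -0.375  0.004]
card_code 0.77 [ 0.68  -0.262  0.093]
shift [-0.4143 -0.1211  0.0244] yaw 3.7
[0.5440171  0.04531505 0.19467013]
```

View pics/t4.png

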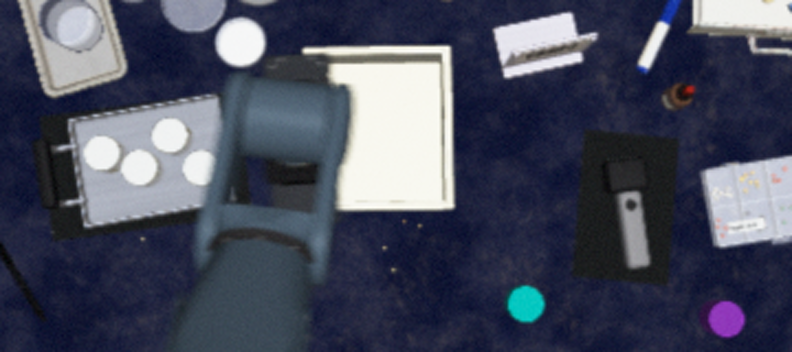

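All four batch jars are in the tray, with caps at crop (102,153), (139,167), (170,135) and (200,168). The bench in front has no white jars left. Next is the scanner.

servo_tool(rows=[-1,-0.035,-0.0135,0,7,-1,-0.035,-0.0135,0,0,-1,-0.035,-0.0135,0,0,-1,-0.035,-0.0135,0,0,-1,-0.035,-0.0135,0,0])

```text
time: 24.65
position: [0.4707, -0.1259, 0.1941]
tool_rot: [0.725, 0.689, 0.0, 0.0]
ft_force: [0.7, -0.5, -0.2]
grip_width: 0.0872
grip_force: 0.0
```

servo_tool(rows=[-1,-0.035,-0.01,0,0,-1,-0.035,-0.01,0,0,-1,-0.035,-0.01,0,0,-1,-0.035,-0.01,0,0,-1,-0.035,-0.01,0,0])

```text
time: 25.07
position: [0.4119, -0.2984, 0.1942]
tool_rot: [0.725, 0.688, 0.0, 0.0]
ft_force: [2.0, -0.2, -0.2]
grip_width: 0.0866
grip_force: 0.0
```

servo_tool(rows=[-1,-0.02,-0.01,0,7,-1,0,0,0,7,-1,0,0,0,7,-1,0,0,0,7,-1,0,0,0,7])

```text
time: 25.48
position: [0.4015, -0.3165, 0.194]
tool_rot: [0.9, 0.435, 0.0, -0.0]
ft_force: [0.2, 0.7, -0.7]
grip_width: 0.0869
grip_force: 0.0
```

servo_tool(rows=[-1,0,0,0,7,-1,0,0,0,7,-1,0,0,0,7,-1,0,0,0,7,-1,0,0,0,7])

```text
time: 25.9
position: [0.4017, -0.3162, 0.194]
tool_rot: [0.989, 0.145, 0.0, -0.0]
ft_force: [-0.7, -0.0, 0.5]
grip_width: 0.0873
grip_force: 0.0
```

servo_tool(rows=[-1,0,0,0,7,-1,0,0,0,2,-1,0,0,0,0,-1,0,0,0,0,-1,0,0,0,0])

```text
time: 26.32
position: [0.4013, -0.317, 0.1938]
tool_rot: [0.998, 0.07, 0.0, 0.0]
ft_force: [0.6, -0.2, 0.6]
grip_width: 0.0867
grip_force: 0.0
```

```bash
python3 - <<'E'
from h import *
o=robot.get_obs(); c=robot.camera("wrist"); save(c,"w5")
for q in ["scanner_grip","scanner_window","scanner_pad_top","card_code"]:
  for d in robot.place_of(c,q)[:2]: print(q,round(d["score"],2),np.round(d["at"],3))
todo((.473,-.376,.02)); print(o["position"],o["q"])
E
```

```text
scanner_grip 0.79 [ 0.469 -0.372  0.016]
scanner_window 0.96 [ 0.543 -0.362  0.018]
shift [0.0635 0.0676 0.1736] yaw -82.1
[ 0.40125447 -0.31703811  0.19380546] [-8.87577208e-01  4.15499138e-01  1.74592948e+00  1.84552656e-04
  9.80029344e-01  5.43240946e-01]
```

View pics/w5.png

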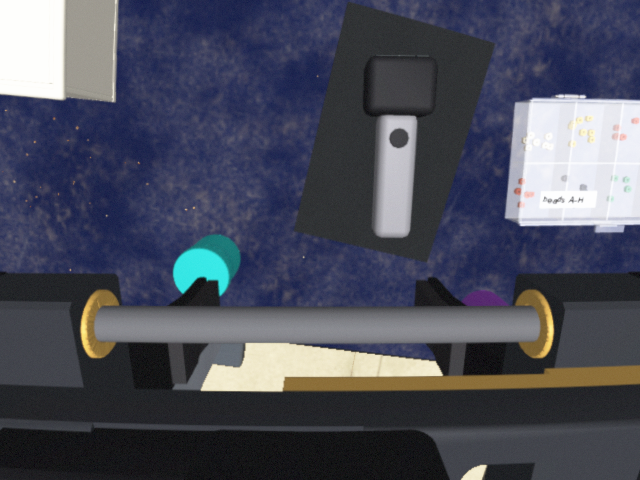

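```bash
python3 - <<'E'
from h import *
o=robot.get_obs(); c=robot.camera("wrist")
m=wpts(c,o,[(347,3),(493,43),(428,261),(296,230)],.002); print(m.round(3), m.mean(0).round(4)); d=(m[0]+m[1]-m[2]-m[3])/2; print(np.linalg.norm(d),np.degrees(np.arctan2(d[1],d[0])))
h=wpts(c,o,[(400,57),(395,120)],[.036]*2 if 0 else .034); t=wpts(c,o,[(391,236)],.03); print(h.round(3),t.round(3)); d=h[0]-t[0]; print(np.linalg.norm(d[:2]),np.degrees(np.arctan2(d[1],d[0])))
E
```

```text
[[ 0.586 -0.317  0.002]
 [ 0.574 -0.445  0.002]
 [ 0.377 -0.428  0.002]
 [ 0.39  -0.3    0.002]] [ 0.4816 -0.3725  0.002 ]
0.19723390676141972 -4.980647347723323
[[ 0.543 -0.363  0.034]
 [ 0.496 -0.367  0.034]] [[ 0.402 -0.382  0.03 ]]
0.1423673257488077 7.781655161244781
```

servo_tool(rows=[-1,0.021,0.022,0,0,-1,0.026,0.028,0,0,-1,0.016,0.016,0,0,-0.5,0,0,0.02,0,-0.3,0,0,0.035,0])

```text
time: 27.03
position: [0.476, -0.3788, 0.1417]
tool_rot: [0.998, 0.069, 0.004, 0.005]
ft_force: [-0.9, -0.5, -0.9]
grip_width: 0.0797
grip_force: 0.0
```

servo_tool(rows=[-0.1,0,0,0.035,0,-0.1,0,0,0.035,0,-0.1,0,0,0.025,0,-0.1,0,0,0.02,0,-0.1,0,0,0.01,0])

```text
time: 27.45
position: [0.4708, -0.3733, 0.0105]
tool_rot: [0.998, 0.069, -0.002, -0.002]
ft_force: [0.3, 0.5, 0.4]
grip_width: 0.0515
grip_force: 0.0
```

servo_tool(rows=[-0.1,0,0,0.005,0,-0.1,0,0,0.003,0,0.6,0,0,0,0,0.6,0,0,0,0,0.6,0,0,0,0], newtons=30)

```text
time: 27.87
position: [0.4729, -0.3753, 0.007]
tool_rot: [0.998, 0.069, 0.001, 0.001]
ft_force: [0.0, -0.1, -0.9]
grip_width: 0.0352
grip_force: 0.6
```

servo_tool(rows=[0.6,0,0,0,0,0.6,0,0,0,0,0.6,0,0,0,0])

```text
time: 28.12
position: [0.4728, -0.3751, 0.0069]
tool_rot: [0.998, 0.069, 0.001, 0.001]
ft_force: [-0.0, 1.1, 5.7]
grip_width: 0.0317
grip_force: 30.0
```

```bash
python3 - <<'E'
import cv2,numpy as np
s=cv2.imread("pics/scene0.png")[225:315,365:445]; t=cv2.imread("pics/top0.png")[165:215,355:420]
s=cv2.resize(s,None,fx=6,fy=6,interpolation=cv2.INTER_CUBIC); t=cv2.resize(t,None,fx=4.8,fy=4.8,interpolation=cv2.INTER_CUBIC)
o=np.zeros((540,800,3),np.uint8); o[:540,:480]=s; o[:240,485:485+312]=t; cv2.imwrite("pics/card.png",o)
E
```

```text
(no output)
```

View pics/card.png

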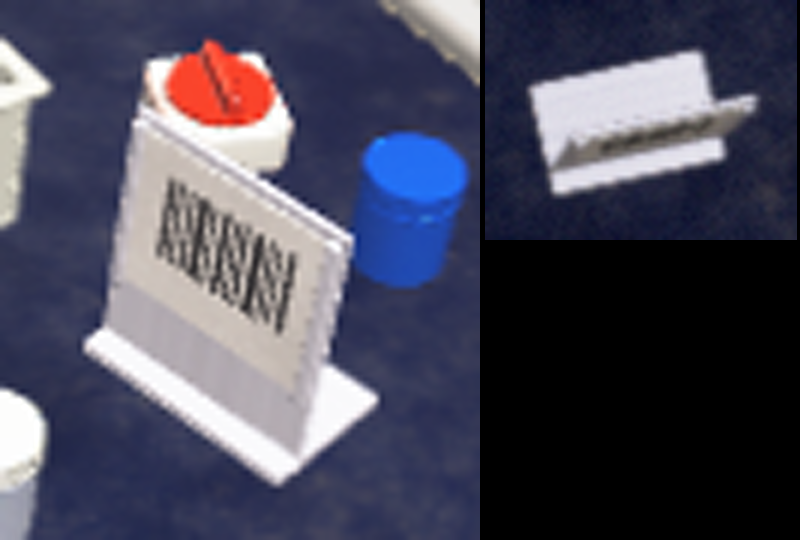

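servo_tool(rows=[0.6,0,0,-0.01,0,0.6,0,0,-0.02,0,0.6,0,0,-0.02,0,0.6,0,0,-0.02,0,0.6,0,0,-0.01,0])

```text
time: 28.53
position: [0.473, -0.3755, 0.0881]
tool_rot: [0.998, 0.069, 0.001, 0.001]
ft_force: [1.1, 0.6, -1.1]
grip_width: 0.0315
grip_force: 30.0
```

Card crop: the code's corners are about (168,180), (297,252), (283,332) and (158,253), and its centre is at about scene pixel (402.8,267.5). The foot's corners show clearly in the top view.

```bash
python3 - <<'E'
from h import *
a=robot.camera("top"); b=robot.camera("scene")
f=ray(a,[((x-485)/4.8+355-.4,y/4.8+165-.4) for x,y in((530,88),(700,52),(725,155),(553,195))],.006); print("foot",f.round(3))
for i,j in((0,1),(3,2)): d=f[i]-f[j]; print("yaw",np.degrees(np.arctan2(-d[0],d[1])))
for i,j in((0,3),(1,2)): d=f[i]-f[j]; print("yaw",np.degrees(np.arctan2(d[1],d[0])))
S=lambda x,y:(x/6+365-.4,y/6+225-.4)
k=[(168,180),(297,252),(283,332),(158,253)]; ctr=S(226.5,254); P=ray(b,[ctr],.09)[0]; print("code",P)
# plate corner rays -> fit yaw & centre
from scipy.optimize import least_squares
pix=np.array([S(136,117),S(346,250),S(300,455),S(105,325)])
def pts(p):
    x,y,t,zt,h=p; w=.055; ex=np.array([np.sin(t),-np.cos(t),0]) # to the right seen from the front
    c=np.array([x,y,0]); return [c-w*ex+[0,0,zt],c+w*ex+[0,0,zt],c+w*ex+[0,0,h],c-w*ex+[0,0,h]]
r=least_squares(lambda p:(proj(b,pts(p))-pix).ravel(),[P[0],P[1],.2,.14,.008]); print("plate",r.x.round(4),np.degrees(r.x[2]),np.abs(r.fun).max())
for c in (b,a):
  for d in robot.place_of(c,"card_code")[:1]: print(d["score"],np.round(d["at"],3))
o=robot.get_obs(); print(o["position"])
for q in("scanner_window","scanner_grip"):
  for c in (a,b):
    for d in robot.place_of(c,q)[:1]: print(q,d["score"],np.round(d["at"],3))
E
```

```text
foot [[ 0.725 -0.193  0.006]
 [ 0.749 -0.301  0.006]
 [ 0.683 -0.316  0.006]
 [ 0.658 -0.207  0.006]]
yaw 12.323298621860216
yaw 13.37451334599894
yaw 11.662690487599477
yaw 12.821151926039628
code [ 0.68093537 -0.25974147  0.09      ]
plate [ 0.6924 -0.2481  0.2262  0.1158 -0.006 ] 12.960009491965263 0.185900311976269
0.71 [ 0.682 -0.26   0.093]
0.87 [ 0.678 -0.265  0.093]
[ 0.47186327 -0.37425308  0.08526353]
scanner_window 0.5 [ 0.55  -0.367  0.105]
scanner_window 0.27 [0.54  0.269 0.003]
scanner_grip 0.95 [ 0.47  -0.372  0.096]
```

servo_tool(rows=[0.6,0.012,-0.013,0.0025,0,0.6,0.018,-0.019,0.0025,0,0.6,0.018,-0.019,0.0025,0,0.6,0.013,-0.013,0,0,0.6,0.007,-0.0077,0,-2.5])

```text
time: 29.35
position: [0.5303, -0.2918, 0.0768]
tool_rot: [0.996, 0.092, -0.001, -0.001]
ft_force: [0.6, -0.3, -1.1]
grip_width: 0.0319
grip_force: 30.0
```

servo_tool(rows=[0.6,0,0,0,-2.3,0.6,0,0,0,0,0.6,0,0,0,0,0.6,0,0,0,0,0.6,0,0,0,0])

```text
time: 29.77
position: [0.5294, -0.2947, 0.0778]
tool_rot: [0.994, 0.11, -0.0, -0.0]
ft_force: [-0.1, -0.3, -2.0]
grip_width: 0.032
grip_force: 30.0
```

```bash
python3 - <<'E'
from h import *
todo((.5298,-.2941,.078)); o=robot.get_obs(); c=robot.camera("wrist"); a=robot.camera("top"); b=robot.camera("scene"); save(b,"s6",(310,215,460,345),5)
for q in("scanner_window","scanner_grip"):
  for k in (a,b,c):
    for d in robot.place_of(k,q)[:1]: print(q,round(d["score"],2),np.round(d["at"],3))
save(c,"w6"); print(o["position"])
E
```

```text
shift [ 0.0005 -0.0004 -0.0002] yaw -77.4
scanner_window 0.6 [ 0.603 -0.278  0.091]
scanner_window 0.65 [ 0.628 -0.437  0.047]
scanner_window 0.77 [ 0.599 -0.277  0.088]
scanner_grip 0.7 [ 0.529 -0.294  0.086]
scanner_grip 0.59 [ 0.528 -0.293  0.086]
[ 0.5293821  -0.29465314  0.07776015]
```

View pics/s6.png

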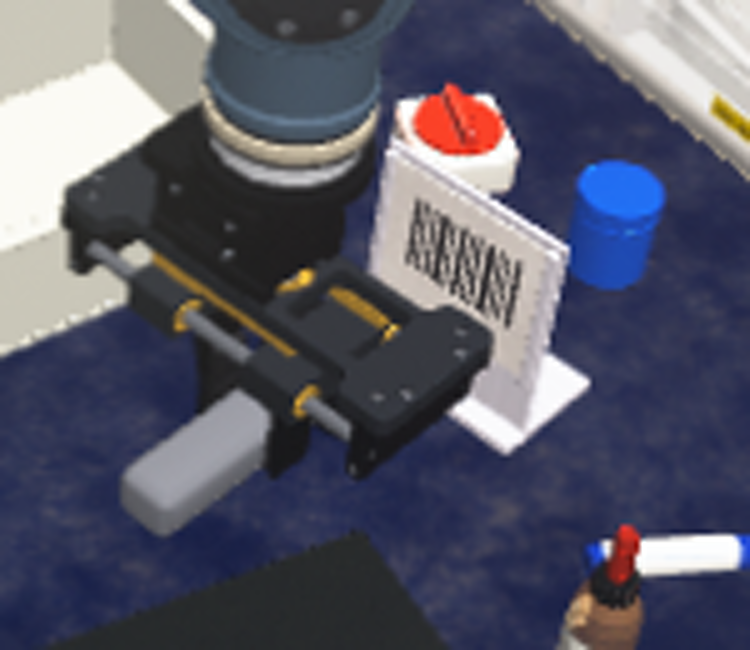

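The view shows the scanner level, in front of the card and facing the code. The measured window is at (0.602,-0.278,0.089), 8 cm off. I'll hold it here.

servo_tool(rows=[0.6,0,0,0,0,0.6,0,0,0,0,0.6,0,0,0,0,0.6,0,0,0,0,0.6,0,0,0,0])

```text
time: 30.63
position: [0.5298, -0.2942, 0.0781]
tool_rot: [0.994, 0.11, 0.0, 0.0]
ft_force: [-0.5, 0.1, -1.3]
grip_width: 0.0316
grip_force: 30.0
```

servo_tool(rows=[0.6,0,0,0,0,0.6,0,0,0,0,0.6,0,0,0,0,0.6,0,0,0,0,0.6,0,0,0,0])

```text
time: 31.05
position: [0.5297, -0.2942, 0.0781]
tool_rot: [0.994, 0.11, -0.0, -0.0]
ft_force: [0.1, -0.2, -0.8]
grip_width: 0.0319
grip_force: 30.0
```

servo_tool(rows=[0.6,0,0,0,0,0.6,0,0,0,0,0.6,0,0,0,0,0.6,0,0,0,0,0.6,0,0,0,0])

```text
time: 31.47
position: [0.5297, -0.2943, 0.078]
tool_rot: [0.994, 0.11, -0.0, -0.0]
ft_force: [0.0, -0.6, -2.0]
grip_width: 0.0315
grip_force: 30.0
```

servo_tool(rows=[0.6,0,0,0,0,0.6,0,0,0,0,0.6,0,0,0,0,0.6,0,0,0,0,0.6,0,0,0,0])

```text
time: 31.88
position: [0.5297, -0.2943, 0.0781]
tool_rot: [0.994, 0.11, 0.0, 0.0]
ft_force: [0.0, 0.5, -2.0]
grip_width: 0.0318
grip_force: 30.0
```

servo_tool(rows=[0.6,0,0,0,0,0.6,0,0,0,0,0.6,0,0,0,0,0.6,0,0,0,0,0.6,0,0,0,0])

```text
time: 32.3
position: [0.5297, -0.2943, 0.0781]
tool_rot: [0.994, 0.11, 0.0, 0.0]
ft_force: [-0.3, 0.2, -1.3]
grip_width: 0.0318
grip_force: 30.0
```

servo_tool(rows=[0.6,0,0,0,0,0.6,0,0,0,0,0.6,0,0,0,0,0.6,0,0,0,0,0.6,0,0,0,0])

```text
time: 32.72
position: [0.5297, -0.2942, 0.078]
tool_rot: [0.994, 0.11, -0.0, -0.0]
ft_force: [-0.1, 0.2, -1.1]
grip_width: 0.0317
grip_force: 30.0
```

servo_tool(rows=[0.6,-0.01,0.01,0,4,0.6,-0.014,0.018,0,4,0.6,-0.014,0.018,0,4,0.6,-0.01,0.014,0,0,0.6,0,0.01,0,0])

```text
time: 33.13
position: [0.487, -0.3705, 0.0779]
tool_rot: [1.0, 0.005, -0.001, -0.0]
ft_force: [0.4, 0.3, -2.3]
grip_width: 0.0316
grip_force: 30.0
```

servo_tool(rows=[0.6,0,0,0,0,0.6,0,0,0,0,0.6,0,0,0,0])

```text
time: 33.38
position: [0.4892, -0.3683, 0.0779]
tool_rot: [1.0, 0.006, -0.0, -0.0]
ft_force: [0.1, 0.4, -0.5]
grip_width: 0.0319
grip_force: 30.0
```

```bash
python3 - <<'E'
from h import *
todo((.482,-.3735,.009)); c=robot.camera("wrist")
for d in robot.place_of(c,"scanner_pad_top")[:2]+robot.place_of(c,"scanner_grip")[:2]: print(round(d["score"],2),np.round(d["at"],3))
E
```

```text
shift [-0.0073  0.0052  0.0689] yaw -89.3
0.61 [ 0.489 -0.362  0.088]
```

servo_tool(rows=[0.6,-0.004,0.003,0.01,0,0.6,-0.0035,0.002,0.02,0,0.6,0,0,0.02,0,0.6,0,0,0.01,0,0.6,0,0,0.005,0])

```text
time: 33.95
position: [0.4803, -0.3731, 0.0108]
tool_rot: [1.0, 0.006, -0.001, -0.002]
ft_force: [-0.2, 0.4, -2.2]
grip_width: 0.0321
grip_force: 30.0
```

servo_tool(rows=[0.6,0,0,0.0035,0,0.6,0,0,0.002,0,0.6,0,0,0,0,-0.1,0,0,0,0,-0.1,0,0,0,0])

```text
time: 34.37
position: [0.4821, -0.375, 0.0086]
tool_rot: [1.0, 0.006, 0.001, 0.001]
ft_force: [-0.5, 1.0, 1.2]
grip_width: 0.0391
grip_force: 0.0
```

servo_tool(rows=[-0.1,0,0,0,0,-0.1,0,0,-0.01,0,-0.1,0,0,-0.02,0,-0.1,0,0,-0.03,0,-0.1,0,0,-0.04,0])

```text
time: 34.78
position: [0.48, -0.373, 0.1072]
tool_rot: [1.0, 0.006, -0.002, -0.002]
ft_force: [0.5, -0.5, -0.2]
grip_width: 0.0478
grip_force: 0.0
```

servo_tool(rows=[-0.1,-0.02,0,-0.03,0,-0.1,-0.03,0,-0.03,0,-0.1,-0.03,0,-0.02,0,-0.1,0,0,0,0,-0.1,0,0,0,0])

```text
time: 35.2
position: [0.4015, -0.3761, 0.1896]
tool_rot: [1.0, 0.005, 0.001, 0.002]
ft_force: [0.4, -0.6, -0.2]
grip_width: 0.0476
grip_force: 0.0
```

```bash
python3 - <<'E'
from h import *
o=robot.get_obs(); c=robot.camera("wrist"); save(c,"w7"); b=robot.camera("scene"); save(b,"s7")
for k in (c,b):
  for d in robot.place_of(k,"scanner_pad_top")[:1]+robot.place_of(k,"scanner_grip")[:1]+robot.place_of(k,"scanner_window")[:1]: print(round(d["score"],2),np.round(d["at"],3))
print(o["position"],o["time"])
g=cv2.cvtColor(c["pixels"],cv2.COLOR_RGB2GRAY)
E
```

```text
0.76 [ 0.554 -0.372  0.016]
0.57 [ 0.485 -0.373  0.003]
0.95 [ 0.482 -0.372  0.014]
0.57 [ 0.553 -0.372  0.018]
[ 0.40150032 -0.37609628  0.18961428] 35.2
```

View pics/w7.png

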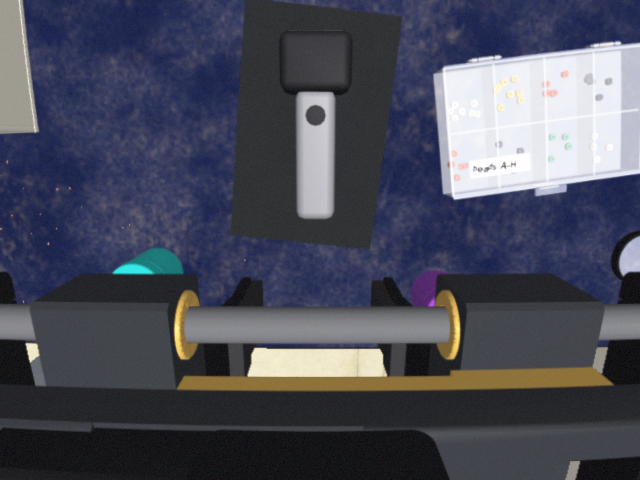

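The scanner lies flat, centred on its mat: handle at (315,155), mat corners at (245,0), (400,15), (370,247) and (232,233). Now to the tray grip.

servo_tool(rows=[-0.3,0.003,-0.02,0,0,-0.3,0.006,-0.038,0,0,-0.3,0.006,-0.038,0,0,-0.3,0.006,-0.038,0,0,-0.3,0.006,-0.038,0,0])

```text
time: 36.02
position: [0.427, -0.2014, 0.1865]
tool_rot: [1.0, 0.006, -0.0, -0.0]
ft_force: [-0.1, 0.5, 0.6]
grip_width: 0.0561
grip_force: 0.0
```

servo_tool(rows=[-0.3,0.006,-0.038,0,0,-0.3,0.006,-0.038,0,0,-0.3,0.006,-0.038,0,0,-0.3,0.006,-0.038,0,0,-0.3,0.006,-0.038,0,0])

```text
time: 36.43
position: [0.4548, -0.0106, 0.1867]
tool_rot: [1.0, 0.006, -0.0, -0.0]
ft_force: [1.0, -1.1, -0.2]
grip_width: 0.0566
grip_force: 0.0
```

servo_tool(rows=[-0.3,0.006,-0.038,0,0,-0.3,0.006,-0.038,0,0,-0.3,0.006,-0.038,0,0,-0.3,0.006,-0.038,0,0,-0.3,0.006,-0.038,0,0])

```text
time: 36.85
position: [0.4823, 0.18, 0.1866]
tool_rot: [1.0, 0.006, -0.0, 0.0]
ft_force: [0.3, -0.1, 0.2]
grip_width: 0.0566
grip_force: 0.0
```

servo_tool(rows=[-0.3,0.006,-0.038,0,0,-0.3,0.006,-0.038,0,0,-0.3,0.006,-0.03,0,-5,-0.3,0,0,0,-5,-0.3,0,0,0,0])

```text
time: 37.27
position: [0.4989, 0.2861, 0.1862]
tool_rot: [0.995, 0.096, -0.0, 0.0]
ft_force: [-0.4, -0.2, 0.5]
grip_width: 0.0566
grip_force: 0.0
```

servo_tool(rows=[-0.3,0,0,0,0,-0.3,0,0,0,0,-0.3,0,0,0,0])

```text
time: 37.52
position: [0.499, 0.2829, 0.1868]
tool_rot: [0.996, 0.092, -0.0, 0.0]
ft_force: [0.0, -0.9, 0.1]
grip_width: 0.0567
grip_force: 0.0
```

```bash
python3 - <<'E'
from h import *
todo((.5206,.3888,.066)); o=robot.get_obs(); c=robot.camera("wrist"); b=robot.camera("scene"); save(c,"w8"); save(b,"s8",(200,140,420,290),3.5)
for k in (c,b):
  for q in("tray_grip","tray_floor","tray_lip","bin_floor"):
   for d in robot.place_of(k,q)[:1]: print(q,round(d["score"],2),np.round(d["at"],3))
print(o["position"],o["q"],o["ft_force"],o["moment"])
E
```

```text
shift [ 0.0407 -0.1002  0.1207] yaw -79.5
tray_grip 0.94 [0.52  0.39  0.082]
tray_floor 0.87 [0.542 0.265 0.003]
tray_lip 0.9 [0.559 0.168 0.004]
bin_floor 0.7 [0.519 0.393 0.083]
tray_grip 0.97 [0.516 0.393 0.084]
tray_floor 0.89 [0.54  0.267 0.004]
tray_lip 0.63 [0.558 0.173 0.006]
bin_floor 0.88 [ 0.582 -0.039  0.006]
[0.49898418 0.28288257 0.18680312] [ 3.21053675e-01  5.02999005e-01  1.60009111e+00 -1.30930298e-04
  1.03945784e+00  1.70815922e+00] [ 0.04956577 -0.94952416  0.129829  ] [-0.07819703  0.1382214   0.01034944]
```

View pics/w8.png

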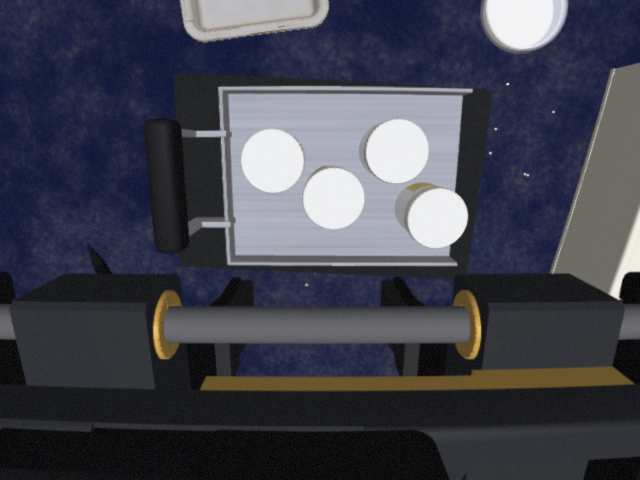

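The bar runs from (147,120) to (187,250), square to the fingers. The four caps are inside the tray, and mat corners show at (177,74), (491,91) and (467,274).

```bash
python3 - <<'E'
from h import *
o=robot.get_obs(); c=robot.camera("wrist")
print("bar",wpts(c,o,[(167,186),(164,120),(170,251)],.094).round(4))
m=wpts(c,o,[(177,74),(491,91),(467,274)],.002); print("mat",m.round(3),"centre",((m[0]+m[2])/2).round(4)); 
d=m[0]-m[1]; print(np.linalg.norm(d),np.degrees(np.arctan2(d[1],d[0])),np.linalg.norm(m[1]-m[2]))
w=wpts(c,o,[(221,88),(229,264)],.030); print("rear wall",w.round(3),w.mean(0).round(4))
g=wpts(c,o,[(273,160),(334,198),(397,151),(436,217)],.061); print("jars",g.round(3))
a=robot.camera("top"); 
for d in robot.place_of(a,"tray_pad_top")[:2]+robot.place_of(c,"tray_pad_top")[:2]: print(d["score"],np.round(d["at"],3))
E
```

```text
bar [[0.5226 0.388  0.094 ]
 [0.5639 0.3942 0.094 ]
 [0.4787 0.3817 0.094 ]]
mat [[0.602 0.423 0.002]
 [0.639 0.159 0.002]
 [0.477 0.135 0.002]] centre [0.5396 0.2788 0.002 ]
0.26618684758099315 97.86997414972808 0.1637171283510119
rear wall [[0.595 0.377 0.03 ]
 [0.455 0.352 0.03 ]] [0.525  0.3645 0.03  ]
jars [[0.55  0.325 0.061]
 [0.531 0.277 0.061]
 [0.573 0.238 0.061]
 [0.531 0.198 0.061]]
0.37 [0.542 0.269 0.005]
```

servo_tool(rows=[0.1,0.01,-0.025,0,0,0.1,0.013,-0.035,0,0,0.1,0.012,-0.027,0,0,0.1,0.006,-0.013,0,0,0.1,0,0,0,0])

```text
time: 38.63
position: [0.5216, 0.3931, 0.187]
tool_rot: [0.996, 0.095, 0.001, -0.001]
ft_force: [0.6, -0.1, 0.0]
grip_width: 0.0399
grip_force: 0.0
```

servo_tool(rows=[0.1,0,0,0.02,0,0.1,0,0,0.03,0,0.1,0,0,0.02,0,0.1,0,0,0,0,0.1,0,0,0,0])

```text
time: 39.05
position: [0.5199, 0.3886, 0.116]
tool_rot: [0.996, 0.093, -0.002, 0.001]
ft_force: [-0.9, 0.3, 0.1]
grip_width: 0.0393
grip_force: 0.0
```

```bash
python3 - <<'E'
from h import *
todo((.5215,.3885,.063)); c=robot.camera("wrist"); o=robot.get_obs();a=robot.camera("top");b=robot.camera("scene")
for k in (c,b,a):
   for d in robot.place_of(k,"tray_grip")[:1]: print(round(d["score"],2),np.round(d["at"],3))
print(o["grip_width"],o["moment"])
E
```

```text
shift [0.0017 0.0003 0.0529] yaw -79.3
0.92 [0.52  0.392 0.081]
0.96 [0.52  0.394 0.084]
0.96 [0.519 0.392 0.081]
0.039243464757737934 [-0.03732496  0.14061712  0.00173177]
```

servo_tool(rows=[0.1,0.001,-0.002,0.015,0,0.1,0,0,0.015,0,0.1,0,0,0.012,0,0.1,0,0,0.007,0,0.1,0,0,0.004,0])

```text
time: 39.77
position: [0.5211, 0.3916, 0.0631]
tool_rot: [0.996, 0.093, -0.001, 0.0]
ft_force: [-0.4, -0.1, -0.2]
grip_width: 0.0393
grip_force: 0.0
```

servo_tool(rows=[0.4,0,0,0,0,0.9,0,0,0,0,0.9,0,0,0,0,0.9,0,0,0,0,0.9,0,0,0,0], newtons=60)

```text
time: 40.18
position: [0.522, 0.392, 0.0648]
tool_rot: [0.996, 0.093, 0.001, -0.0]
ft_force: [-0.5, -1.3, 1.2]
grip_width: 0.0194
grip_force: 60.0
```

servo_tool(rows=[0.9,0,0,0,0,0.9,0,0,-0.004,0,0.9,0,0,-0.006,0,0.9,0,0,-0.005,0,0.9,0,0,0,0])

```text
time: 40.6
position: [0.522, 0.3923, 0.08]
tool_rot: [0.996, 0.093, 0.001, -0.001]
ft_force: [-0.0, 0.8, -4.1]
grip_width: 0.0194
grip_force: 60.1
```

```bash
python3 - <<'E'
from h import *
o=robot.get_obs();c=robot.camera("wrist");b=robot.camera("scene"); save(c,"w9"); save(b,"s9",(200,140,340,245),5.5)
for k in (c,b):
  for q in("tray_grip","tray_floor","tray_lip"):
   for d in robot.place_of(k,q)[:1]: print(q,round(d["score"],2),np.round(d["at"],3))
print(o["position"],o["grip_width"],o["grip_force"],o["ft_force"],o["moment"])
E
```

```text
tray_floor 0.94 [0.541 0.267 0.018]
tray_grip 0.97 [0.516 0.392 0.099]
tray_floor 0.82 [0.541 0.271 0.016]
tray_lip 0.74 [0.559 0.174 0.019]
[0.52200433 0.39234658 0.07996693] 0.019439249502354313 60.12374438345432 [-0.02172235  0.80309621 -4.09316589] [0.41183284 0.13506543 0.04268152]
```

The tray holds level at 60 N: lip at z 0.019, floor at z 0.018. The full weight is on the gripper. Now I'll lift and carry it slowly.

servo_tool(rows=[0.9,0,0,-0.005,0,0.9,0,0,-0.01,0,0.9,0,0,-0.014,0,0.9,0,0,-0.014,0,0.9,0,0,-0.014,0])

```text
time: 41.42
position: [0.5217, 0.392, 0.1375]
tool_rot: [0.996, 0.093, 0.0, -0.0]
ft_force: [-0.1, 0.0, -4.7]
grip_width: 0.0194
grip_force: 60.1
```

servo_tool(rows=[0.9,0,0,-0.014,0,0.9,0,0,-0.014,0,0.9,0,0,-0.014,0,0.9,0,0,-0.014,0,0.9,0,0,-0.014,0])

```text
time: 41.83
position: [0.5214, 0.3919, 0.2078]
tool_rot: [0.996, 0.093, 0.0, -0.0]
ft_force: [1.3, -0.5, -4.1]
grip_width: 0.0196
grip_force: 60.1
```

servo_tool(rows=[0.9,0,0,-0.012,0,0.9,0,0,-0.008,0,0.9,0,0,-0.004,0,0.9,0,0.002,0,0,0.9,0,0.005,0,0])

```text
time: 42.25
position: [0.5224, 0.3852, 0.2297]
tool_rot: [0.996, 0.093, -0.0, -0.0]
ft_force: [0.2, -0.3, -5.2]
grip_width: 0.0193
grip_force: 60.1
```

servo_tool(rows=[0.9,0,0.008,0,0,0.9,0,0.01,0,0,0.9,0,0.01,0,0,0.9,0.001,0.011,0,0,0.9,0.001,0.012,0,0])

```text
time: 42.67
position: [0.5344, 0.3338, 0.2297]
tool_rot: [0.996, 0.093, -0.0, 0.0]
ft_force: [-0.2, -0.7, -4.6]
grip_width: 0.0197
grip_force: 60.1
```

servo_tool(rows=[0.9,0.001,0.012,0,0,0.9,0.001,0.012,0,0,0.9,0.001,0.012,0,0,0.9,0.001,0.012,0,0,0.9,0.001,0.012,0,0])

```text
time: 43.08
position: [0.5506, 0.2759, 0.2301]
tool_rot: [0.996, 0.093, 0.0, 0.0]
ft_force: [0.1, -0.4, -4.5]
grip_width: 0.0197
grip_force: 60.1
```

```bash
python3 - <<'E'
from h import *
o=robot.get_obs();c=robot.camera("wrist");b=robot.camera("scene"); a=robot.camera("top")
for k in (c,b,a):
  for q in("tray_grip","tray_floor","tray_lip"):
   for d in robot.place_of(k,q)[:1]: print(q,round(d["score"],2),np.round(d["at"],3))
for d in robot.place_of(a,"bin_floor")[:1]+robot.place_of(b,"bin_floor")[:1]: print(np.round(d["at"],3))
print(o["position"],o["grip_width"],o["grip_force"],o["ft_force"],o["moment"]); todo((.581,.14,.225))
E
```

```text
tray_floor 0.71 [0.57 0.15 0.17]
tray_grip 0.81 [0.546 0.273 0.25 ]
tray_floor 0.55 [0.567 0.15  0.167]
tray_lip 0.75 [0.588 0.054 0.17 ]
tray_grip 0.65 [0.54  0.279 0.004]
tray_floor 0.86 [0.57  0.153 0.172]
tray_lip 0.9 [0.596 0.054 0.17 ]
[ 0.58  -0.038  0.004]
[ 0.581 -0.034  0.004]
[0.55064096 0.27591018 0.23007043] 0.019731710382538143 60.106864823028445 [ 0.06751806 -0.44584211 -4.46550539] [ 0.41193704  0.22072569 -0.0127445 ]
shift [0.0048 0.1408 0.005 ] yaw -79.3
```

servo_tool(rows=[0.9,0,0.004,0,0,0.9,0,0.008,0,0,0.9,0,0.011,0,0,0.9,0.001,0.012,0,0,0.9,0.001,0.012,0,0])

```text
time: 44.2
position: [0.5613, 0.2297, 0.23]
tool_rot: [0.996, 0.093, -0.0, 0.0]
ft_force: [0.2, -0.7, -3.5]
grip_width: 0.0197
grip_force: 60.1
```

servo_tool(rows=[0.9,0.001,0.012,0,0,0.9,0.001,0.012,0,0,0.9,0.001,0.012,0,0,0.9,0,0.012,0,0,0.9,0,0.012,0,0])

```text
time: 44.62
position: [0.5753, 0.1716, 0.23]
tool_rot: [0.996, 0.093, -0.0, 0.0]
ft_force: [0.5, 0.5, -4.3]
grip_width: 0.0197
grip_force: 60.1
```

servo_tool(rows=[0.9,0,0.012,0,0,0.9,0,0.01,0,0,0.9,0,0.006,0,0,0.9,0,0.003,0,0,0.9,0,0,0,1])

```text
time: 45.03
position: [0.581, 0.1419, 0.23]
tool_rot: [0.997, 0.084, 0.0, -0.0]
ft_force: [0.2, 0.5, -4.3]
grip_width: 0.0193
grip_force: 60.1
```

servo_tool(rows=[0.9,0,0,0,2,0.9,0,0,0,2,0.9,0,0,0,2,0.9,0,0,0,2,0.9,0,0,0,1.3])

```text
time: 45.45
position: [0.5806, 0.1434, 0.23]
tool_rot: [1.0, 0.003, -0.0, -0.0]
ft_force: [0.2, 0.5, -5.0]
grip_width: 0.0192
grip_force: 60.1
```

servo_tool(rows=[0.9,0,0,0.004,0,0.9,0,0,0.004,0,0.9,0,0,0.002,0,0.9,0,0,0,0,0.9,0,0,0,0])

```text
time: 45.87
position: [0.5806, 0.1426, 0.2196]
tool_rot: [1.0, 0.003, -0.0, 0.0]
ft_force: [-0.3, 0.6, -4.6]
grip_width: 0.0197
grip_force: 60.1
```

```bash
python3 - <<'E'
from h import *
o=robot.get_obs();c=robot.camera("wrist");b=robot.camera("scene"); a=robot.camera("top")
for k in (c,b,a):
  for q in("tray_grip","tray_floor","tray_lip"):
   for d in robot.place_of(k,q)[:1]: print(q,round(d["score"],2),np.round(d["at"],3))
print(o["position"],o["grip_width"],o["grip_force"],o["ft_force"],o["moment"]); todo((.581,.14,.219))
save(c,"w10"); save(b,"s10",(200,130,440,310),3.3)
E
```

```text
tray_floor 0.85 [0.576 0.015 0.158]
tray_grip 0.76 [0.576 0.141 0.241]
tray_floor 0.85 [0.576 0.018 0.159]
tray_lip 0.86 [ 0.579 -0.082  0.158]
tray_grip 0.67 [0.577 0.144 0.234]
tray_floor 0.78 [0.579 0.016 0.158]
tray_lip 0.83 [ 0.583 -0.081  0.157]
[0.58055258 0.14257228 0.21958567] 0.019732369944182857 60.10740229859948 [-0.28709238  0.64219647 -4.61422332] [ 0.41404324  0.1450664  -0.06158644]
shift [0.0002 0.0025 0.0011] yaw -89.6
```

servo_tool(rows=[0.9,0,0,0,0,0.9,0,0,0,0,0.9,0,0,0,0], newtons=45)

```text
time: 46.72
position: [0.5808, 0.1425, 0.22]
tool_rot: [1.0, 0.003, 0.0, 0.0]
ft_force: [0.4, -0.2, -5.0]
grip_width: 0.0197
grip_force: 45.1
```

servo_tool(rows=[0.9,0,0,0,0,0.9,0,0,0,0,0.9,0,0,0,0], newtons=36)

```text
time: 46.97
position: [0.5808, 0.1425, 0.22]
tool_rot: [1.0, 0.003, -0.0, -0.0]
ft_force: [0.1, -0.7, -4.4]
grip_width: 0.0196
grip_force: 36.1
```

servo_tool(rows=[0.9,0,0,0,0,0.9,0,0,0,0,0.9,0,0,0,0], newtons=28)

```text
time: 47.22
position: [0.5808, 0.1425, 0.22]
tool_rot: [1.0, 0.003, -0.0, 0.0]
ft_force: [0.2, 0.0, -3.5]
grip_width: 0.0197
grip_force: 28.1
```

servo_tool(rows=[0.9,0,0,0,0,0.9,0,0,0,0,0.9,0,0,0,0], newtons=22)

```text
time: 47.47
position: [0.5808, 0.1425, 0.22]
tool_rot: [1.0, 0.003, -0.0, 0.0]
ft_force: [0.3, -0.1, -3.8]
grip_width: 0.0199
grip_force: 22.2
```

servo_tool(rows=[0.9,0,0,0,0,0.9,0,0,0,0,0.9,0,0,0,0], newtons=17)

```text
time: 47.72
position: [0.5807, 0.1425, 0.22]
tool_rot: [1.0, 0.003, -0.0, 0.0]
ft_force: [-0.2, -0.6, -4.9]
grip_width: 0.0202
grip_force: 17.3
```

servo_tool(rows=[0.9,0,0,0,0,0.9,0,0,0,0,0.9,0,0,0,0,0.9,0,0,0,0], newtons=14)

```text
time: 48.05
position: [0.5807, 0.1425, 0.22]
tool_rot: [1.0, 0.003, -0.0, 0.0]
ft_force: [0.8, 0.3, -5.2]
grip_width: 0.0216
grip_force: 14.5
```

```bash
python3 - <<'E'
from h import *
o=robot.get_obs();b=robot.camera("scene"); a=robot.camera("top")
for k in (b,a):
  for q in("tray_grip","tray_floor","tray_lip"):
   for d in robot.place_of(k,q)[:1]: print(q,round(d["score"],2),np.round(d["at"],3))
print(o["grip_width"],o["moment"])
E
```

```text
tray_grip 0.81 [0.58  0.145 0.237]
tray_floor 0.94 [0.577 0.028 0.146]
tray_lip 0.78 [ 0.578 -0.067  0.132]
tray_grip 0.55 [0.576 0.14  0.232]
tray_floor 0.98 [0.581 0.028 0.145]
0.021631082041293166 [0.36930564 0.20691867 0.03868905]
```

The tray is tilting as planned, about 8° so far. I'll keep easing the grip.

servo_tool(rows=[0.9,0,0,0,0,0.9,0,0,0,0,0.9,0,0,0,0,0.9,0,0,0,0,0.9,0,0,0,0], newtons=12)

```text
time: 48.87
position: [0.5808, 0.1425, 0.22]
tool_rot: [1.0, 0.003, 0.0, 0.0]
ft_force: [0.5, 1.2, -4.7]
grip_width: 0.0216
grip_force: 12.7
```

servo_tool(rows=[0.9,0,0,0,0,0.9,0,0,0,0,0.9,0,0,0,0,0.9,0,0,0,0,0.9,0,0,0,0], newtons=11)

```text
time: 49.28
position: [0.5807, 0.1425, 0.22]
tool_rot: [1.0, 0.003, -0.0, -0.0]
ft_force: [0.5, 0.1, -3.3]
grip_width: 0.0241
grip_force: 11.7
```

```bash
python3 - <<'E'
from h import *
o=robot.get_obs();b=robot.camera("scene"); a=robot.camera("top"); c=robot.camera("wrist")
for k in (b,a):
  for q in("tray_grip","tray_floor","tray_lip"):
   for d in robot.place_of(k,q)[:1]: print(q,round(d["score"],2),np.round(d["at"],3))
print(o["grip_width"],o["moment"],o["ft_force"])
im=np.zeros((480,800,3),np.uint8); im[:240,:320]=cv2.resize(a["pixels"][180:300,220:380],(320,240)); im[240:480,:320]=cv2.resize(c["pixels"],(320,240)); im[:,320:]=cv2.resize(b["pixels"][130:310,230:410],(480,480)); cv2.imwrite("pics/m11.png",im[:,:,::-1])
E
```

```text
tray_grip 0.88 [0.576 0.145 0.236]
tray_floor 0.61 [0.576 0.04  0.126]
tray_lip 0.79 [ 0.578 -0.053  0.105]
tray_grip 0.61 [0.575 0.141 0.232]
tray_floor 0.86 [0.58  0.044 0.129]
tray_lip 0.75 [ 0.587 -0.055  0.102]
0.02414135779578276 [ 0.38492158  0.12683636 -0.00203934] [ 0.48395475  0.11782044 -3.2692006 ]
```

servo_tool(rows=[0.9,0,0,0,0,0.9,0,0,0,0,0.9,0,0,0,0,0.9,0,0,0,0,0.9,0,0,0,0], newtons=10)

```text
time: 50.15
position: [0.5807, 0.1426, 0.22]
tool_rot: [1.0, 0.003, -0.0, -0.0]
ft_force: [0.4, 0.4, -3.0]
grip_width: 0.0257
grip_force: 10.9
```

servo_tool(rows=[0.9,0,0,0,0,0.9,0,0,0,0,0.9,0,0,0,0,0.9,0,0,0,0,0.9,0,0,0,0], newtons=9)

```text
time: 50.57
position: [0.5807, 0.1425, 0.22]
tool_rot: [1.0, 0.003, -0.0, -0.0]
ft_force: [0.4, 0.3, -3.6]
grip_width: 0.0263
grip_force: 11.0
```

```bash
python3 - <<'E'
from h import *
o=robot.get_obs();b=robot.camera("scene"); a=robot.camera("top"); c=robot.camera("wrist")
for k in (b,a):
  for q in("tray_grip","tray_floor","tray_lip"):
   for d in robot.place_of(k,q)[:1]: print(q,round(d["score"],2),np.round(d["at"],3))
print(o["grip_width"],o["moment"],o["ft_force"])
im=np.zeros((480,800,3),np.uint8); im[:240,:320]=cv2.resize(a["pixels"][180:300,220:380],(320,240)); im[240:480,:320]=cv2.resize(c["pixels"],(320,240)); im[:,320:]=cv2.resize(b["pixels"][130:310,230:410],(480,480)); cv2.imwrite("pics/m12.png",im[:,:,::-1])
E
```

```text
tray_grip 0.57 [0.58  0.145 0.236]
tray_floor 0.83 [0.58  0.055 0.115]
tray_lip 0.88 [ 0.578 -0.036  0.081]
tray_grip 0.89 [0.577 0.141 0.231]
tray_floor 0.91 [0.579 0.056 0.115]
tray_lip 0.76 [ 0.585 -0.039  0.082]
0.026264443321280435 [ 0.25913676  0.13867962 -0.00396115] [ 0.3734858   0.30719973 -3.6088757 ]
```

View pics/m12.png

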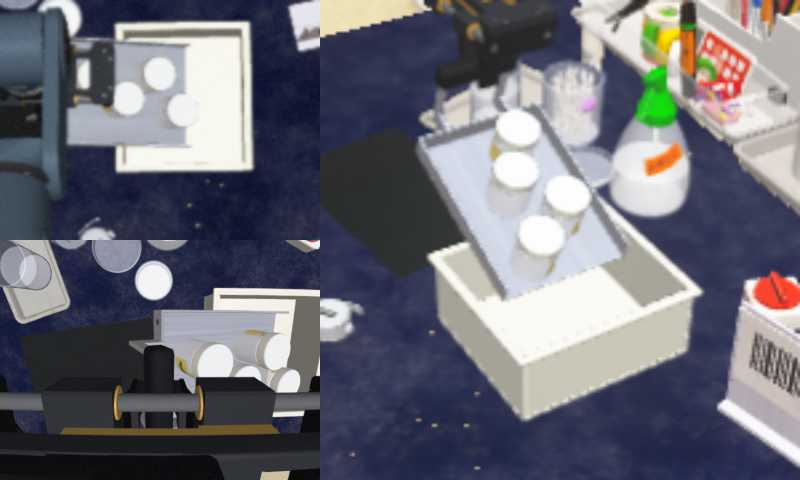

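The collage shows the tray tilted about 20° over the bin, with all four jars still on it. I'll ease further.

servo_tool(rows=[0.9,0,0,0,0,0.9,0,0,0,0,0.9,0,0,0,0,0.9,0,0,0,0,0.9,0,0,0,0], newtons=8)

```text
time: 51.43
position: [0.5808, 0.1426, 0.2201]
tool_rot: [1.0, 0.003, 0.0, -0.0]
ft_force: [1.0, 0.3, -3.7]
grip_width: 0.028
grip_force: 10.2
```

servo_tool(rows=[0.9,0,0,0,0,0.9,0,0,0,0,0.9,0,0,0,0,0.9,0,0,0,0,0.9,0,0,0,0], newtons=7)

```text
time: 51.85
position: [0.581, 0.1424, 0.2203]
tool_rot: [1.0, 0.003, 0.0, 0.0]
ft_force: [-0.2, 0.1, -2.7]
grip_width: 0.0282
grip_force: 9.2
```

```bash
cat >> h.py <<'E'
def tray():
    o=robot.get_obs();b=robot.camera("scene"); a=robot.camera("top"); c=robot.camera("wrist")
    for n,k in (("s",b),("t",a)):
        for q in("tray_grip","tray_floor","tray_lip"):
            for d in robot.place_of(k,q)[:1]: print(n,q,round(d["score"],2),np.round(d["at"],3))
        for d in robot.place_of(k,"jar_1_mid")[:6]: print(n,"jar",round(d["score"],2),np.round(d["at"],3))
    g=cv2.cvtColor(a["pixels"],cv2.COLOR_RGB2HSV); 
    print(o["position"].round(4) if hasattr(o["position"],"round") else o["position"],o["grip_width"],np.round(o["moment"],2),np.round(o["ft_force"],1))
E
python3 -c "
from h import *
tray()"
```

```text
s tray_grip 0.86 [0.577 0.142 0.238]
s tray_floor 0.91 [0.58  0.07  0.105]
s tray_lip 0.95 [ 0.581 -0.014  0.061]
s jar 0.16 [ 0.582 -0.035  0.006]
t tray_grip 0.61 [0.576 0.143 0.232]
t tray_floor 0.65 [0.584 0.07  0.11 ]
t tray_lip 0.94 [ 0.587 -0.015  0.058]
[0.581  0.1424 0.2203] 0.028235671243468027 [0.11 0.14 0.06] [-0.2  0.1 -2.7]
```

```bash
cat >> h.py <<'E'
def floorcheck(lip,flo,name=None):
    lip=np.array(lip);u=(np.array(flo)-lip); u/=np.linalg.norm(u); X=np.array([1.,0,0])
    for n in("top","scene"):
        c=robot.camera(n)
        q=proj(c,[lip-.068*X+.005*u,lip+.068*X+.005*u,lip+.068*X+.19*u,lip-.068*X+.19*u]).astype(np.float32)
        w=cv2.warpPerspective(c["pixels"],cv2.getPerspectiveTransform(q,np.float32([[0,0],[17,0],[17,23],[0,23]])),(18,24))
        h=cv2.cvtColor(w,cv2.COLOR_RGB2HSV); print(n)
        for r in range(0,24): print("".join("#" if h[r,i,2]>215 and h[r,i,1]<40 else ("y" if h[r,i,1]>90 and 15<h[r,i,0]<35 else ("." if h[r,i,2]>90 else "d")) for i in range(18)))
E
python3 -c "
from h import *
floorcheck((.582,-.015,.060),(.581,.07,.107))"
```

```text
top
..................
..................
..................
..................
..................
..................
..................
..................
..................
..................
..................
.......dddddddd.dd
.......ddddddddddd
.......ddddddddddd
.......ddddddddddd
........dd.....dd.
.........d.....d..
.........d.....d..
.......dddddddddd.
......dddddddddddd
dddddddddddddddddd
..................
..................
..................
scene
.################.
.################.
.################.
.################.
.################.
.################.
.################.
.################.
.################.
.################.
.################.
.################.
.################.
.################.
.################.
.################.
.################.
.################.
.################.
.################.
.################.
.################.
.################.
.################.
```

```bash
python3 - <<'E'
from h import *
b=robot.camera("scene"); lip=np.array((.582,-.015,.060));u=np.array((.581,.07,.107))-lip;u/=np.linalg.norm(u);X=np.array([1.,0,0])
q=proj(b,[lip-.068*X+.005*u,lip+.068*X+.005*u,lip+.068*X+.19*u,lip-.068*X+.19*u]).astype(np.float32)
w=cv2.warpPerspective(b["pixels"],cv2.getPerspectiveTransform(q,np.float32([[0,0],[11,0],[11,13],[0,13]])),(12,14))
print(w.astype(int).sum(2)//3); print(w[7,5],w[2,2])
a=robot.camera("top"); old=cv2.imread("pics/top0.png")[:,:,::-1]
d=np.abs(a["pixels"].astype(int)-old).max(2); 
P=proj(a,[(.66,-.03,.01),(.5,-.12,.01)]).astype(int); print(P)
s=d[P[0,1]:P[1,1]:2,P[0,0]:P[1,0]:1]; print("\n".join("".join("#" if v>50 else "+" if v>25 else "." for v in r) for r in s))
E
```

```text
[[166 219 221 218 224 222 222 220 224 222 221 165]
 [162 218 221 217 222 222 221 220 224 220 220 154]
 [161 218 221 217 221 222 221 220 223 219 219 156]
 [151 218 222 217 220 221 221 220 223 219 219 163]
 [142 218 224 217 220 221 221 220 222 220 220 170]
 [146 218 223 217 220 222 221 220 222 220 221 164]
 [157 218 223 217 220 223 222 220 222 221 221 165]
 [160 218 223 218 218 223 221 221 222 221 221 167]
 [158 218 223 218 218 223 221 221 222 222 222 173]
 [154 219 223 218 217 223 220 220 221 223 222 177]
 [146 220 223 217 216 222 220 219 221 223 220 161]
 [146 221 222 218 216 222 219 219 220 223 219 168]
 [144 221 222 219 216 222 220 218 220 223 219 176]
 [147 221 222 220 216 219 218 218 219 223 218 167]]
[215 221 233] [213 220 232]
[[309 203]
 [339 257]]
..............................
..............................
..............................
........+++...................
.................+#+.+........
.....++#######++.#+..+........
.......+++++++................
..........+...................
..............................
..............................
..............................
..............................
..................++++#.......
..............................
...++++++++...++++............
........+......+..+...........
..............................
..............................
..............................
......+.......................
..............++..............
.+++++.......+#####...........
.########+..++###.............
+########.....................
+#######+.....................
########......................
########......................
```

The tray floor is uniformly bare steel in the scene camera, so the jars are off. I'll firm the grip and lift away.

servo_tool(rows=[0.9,0,0,0,0,0.9,0,0,0,0,0.9,0,0,-0.004,0,0.9,0,0,-0.008,0,0.9,0,0,-0.01,0], newtons=30)

```text
time: 53.02
position: [0.5804, 0.1425, 0.2423]
tool_rot: [1.0, 0.003, -0.001, 0.0]
ft_force: [0.3, -0.1, -1.8]
grip_width: 0.0267
grip_force: 29.9
```

servo_tool(rows=[0.9,0,0,-0.014,0,0.9,0,0,-0.014,0,0.9,0,0,-0.014,0,0.9,0,0,-0.014,0,0.9,0,0,-0.014,0])

```text
time: 53.43
position: [0.581, 0.1426, 0.3141]
tool_rot: [1.0, 0.003, 0.001, -0.0]
ft_force: [-0.4, 0.2, -2.4]
grip_width: 0.0268
grip_force: 29.9
```

servo_tool(rows=[0.9,0,0,-0.01,0,0.9,0,0,-0.006,0,0.9,0,0,0,0,0.9,0,0,0,0])

```text
time: 53.77
position: [0.5807, 0.1425, 0.3282]
tool_rot: [1.0, 0.003, 0.0, 0.0]
ft_force: [0.5, 0.2, -2.3]
grip_width: 0.0266
grip_force: 29.9
```

```bash
python3 -c "
from h import *
tray()"
```

```text
s tray_grip 0.73 [0.575 0.144 0.345]
s tray_floor 0.58 [0.58  0.07  0.216]
s tray_lip 0.96 [ 0.579 -0.013  0.17 ]
t tray_grip 0.75 [ 0.558 -0.377  0.017]
t tray_floor 0.65 [0.58  0.066 0.218]
t tray_lip 0.81 [ 0.584 -0.019  0.168]
[0.5807 0.1425 0.3282] 0.026565799768216426 [0.02 0.13 0.02] [ 0.5  0.2 -2.3]
```

servo_tool(rows=[0.9,0,0,0,0,0.9,0,0,0,0,0.9,0,0,0,0], newtons=45)

```text
time: 54.57
position: [0.5808, 0.1425, 0.3281]
tool_rot: [1.0, 0.003, 0.0, -0.0]
ft_force: [0.3, -0.1, -3.0]
grip_width: 0.0263
grip_force: 42.8
```

servo_tool(rows=[0.9,0,0,0,0,0.9,0,0,0,0,0.9,0,0,0,0], newtons=60)

```text
time: 54.82
position: [0.5808, 0.1425, 0.328]
tool_rot: [1.0, 0.003, 0.0, 0.0]
ft_force: [0.5, 0.1, -2.8]
grip_width: 0.0255
grip_force: 55.9
```

```bash
python3 - <<'E'
from h import *
tray()
a=robot.camera("top"); old=cv2.imread("pics/top0.png")[:,:,::-1]
d=np.abs(a["pixels"].astype(int)-old).max(2); 
P=proj(a,[(.68,.06,.01),(.48,-.13,.01)]).astype(int)
s=d[P[0,1]:P[1,1]:2,P[0,0]:P[1,0]:1]; print("\n".join("".join("#" if v>50 else "+" if v>25 else "." for v in r) for r in s))
E
```

```text
s tray_grip 0.82 [0.579 0.141 0.346]
s tray_floor 0.7 [0.578 0.07  0.214]
s tray_lip 0.59 [ 0.577 -0.017  0.174]
t tray_grip 0.47 [ 0.583 -0.021  0.172]
t tray_floor 0.61 [0.58  0.069 0.221]
t tray_lip 0.75 [ 0.583 -0.021  0.17 ]
t jar 0.3 [ 0.482 -0.376  0.01 ]
[0.5808 0.1425 0.328 ] 0.025500210137360372 [0.02 0.14 0.  ] [ 0.5  0.1 -2.8]
##+#####+++..+...+.+++++..+++++.................................
##.+.+#####################..........+++++++...+................
##++######################+.....................................
##++######################+.....................................
##..######################+.....................................
##..######################+.....................................
##..######################+...........++++......................
##..######################+....................+#+.+............
##.+######################+........++#######++.#++++............
##..######################+..........+++++++....................
##..######################+............++.......................
##..######################+.................
[... 750 characters left out ...]
############+.................++..+...............
##++######################+...+++++++...+.+######...............
##++######################+....########+..+####.................
##+.######################+...+########.........................
++..+++#++++++###############+#########.........................
..............................+#######+.........................
..............................########..........................
.............................+########..........................
.............................+########..........................
.....................................+++++++++..................
................................................................
```

servo_tool(rows=[0.9,-0.003,-0.01,0,0,0.9,-0.004,-0.018,0,0,0.9,-0.006,-0.02,0,0,0.9,-0.006,-0.02,0,0,0.9,-0.006,-0.02,0,0], newtons=40)

```text
time: 55.83
position: [0.5545, 0.2319, 0.328]
tool_rot: [1.0, 0.003, -0.0, -0.0]
ft_force: [-0.5, 0.7, -2.4]
grip_width: 0.0264
grip_force: 39.9
```

servo_tool(rows=[0.9,-0.006,-0.02,0,0,0.9,-0.006,-0.02,0,0,0.9,-0.006,-0.02,0,0,0.9,-0.005,-0.02,0,0,0.9,0,-0.0145,0,0])

```text
time: 56.25
position: [0.5298, 0.3272, 0.3281]
tool_rot: [1.0, 0.004, -0.001, -0.001]
ft_force: [0.3, -0.8, -2.5]
grip_width: 0.0259
grip_force: 39.9
```

servo_tool(rows=[0.9,0,-0.01,0,-3,0.9,0,0,0,-3,0.9,0,0,0.015,-3,0.9,0,0,0.03,0,0.9,0,0,0.03,0])

```text
time: 56.67
position: [0.5327, 0.3358, 0.2538]
tool_rot: [0.997, 0.082, 0.002, -0.001]
ft_force: [-0.5, 0.3, -2.6]
grip_width: 0.0264
grip_force: 39.9
```

servo_tool(rows=[0.9,0,0,0.03,0,0.9,0,0,0.02,0,0.9,0,0,0.01,0,0.9,0,0,0,0,0.9,0,0,0,0])

```text
time: 57.08
position: [0.5321, 0.3351, 0.1933]
tool_rot: [0.997, 0.082, 0.0, -0.0]
ft_force: [0.0, -0.2, -2.9]
grip_width: 0.0263
grip_force: 39.9
```

```bash
python3 - <<'E'
from h import *
tray()
a=robot.camera("top")
for d in robot.place_of(a,"tray_pad_top")[:1]: print(d["score"],np.round(d["at"],3))
todo((.5215,.395,.065))
# bin: edges
P=proj(a,[(.68,.05,.01),(.48,-.12,.01)]).astype(int); s=a["pixels"][P[0,1]:P[1,1],P[0,0]:P[1,0]].astype(int).mean(2)
print("\n".join("".join("%x"%(15-min(15,int((255-v)/4))) for v in r[::1]) for r in s[::2]))
E
```

```text
s tray_grip 0.57 [0.526 0.333 0.212]
s tray_floor 0.8 [0.541 0.262 0.079]
s tray_lip 0.83 [0.555 0.178 0.037]
t tray_grip 0.66 [0.528 0.337 0.211]
t tray_floor 0.81 [0.544 0.262 0.086]
t tray_lip 0.92 [0.563 0.177 0.037]
[0.5321 0.3351 0.1933] 0.026305065599414146 [ 0.06  0.07 -0.05] [ 0.  -0.2 -2.9]
0.39 [0.525 0.333 0.209]
shift [-1.000e-04 -6.110e-02  1.281e-01] yaw -80.6
000000000000000000000000000000000000000000000000000000000
00479999999899999999999aaaaaa8898544333348a8035449aaabaaa
3bcccccccccccccccccccccccccccbcccaa99a99acdc9abb8bccccccc
2acccccccccccccccccccccccccccbcdccbbabbbccdcbbbbabccccccc
09cccccccccccccccccccccccccccabdddccbcdddddcbbbbabccccdcc
09ccccccccccccccccccccccccccc9bcdddddddddddcabcc9bccccccc
09ccccccccccccccccccccccccccc99bba975789abcb8acc9bccccccc
09cccccccccccccccccccccccccccc98988877788888003409ccccccc
09cccccccccccccccccccccccccccca7300000000056024546bcccccc
0accccccccccccccccccccccccccccbbb965556669bbaaaa96acccccc
09ccccccccccccccccccccccccccccbcdcb97689abcdcbccb9bcccccc
09ccccccccccccccccccccccccccccabddba779abcddc78a98bcccccc
09ccccccccdccccccccccccccc
[... 549 characters left out ...]
cccc
08ccccccccccccccccccccccccacdcba978aabcdcbaaa8bccccdccccc
08ccccccccccccccccccccccccaaba99988899ab933564acccccccccc
08ccccccccccccccccccccdccb852122246666440000009cccccccccc
08cccccccccccccccccdcccccbb830000000799100007cccdcccccccc
08ccccccccccccccccccdcccbcc930000014bcca9a95acccdcccccccc
08ccccccccccccccccccccccbcd820000027cd9abbb9acccdcccccccc
08ccccccccccccccccccccccccc722101239ddabbbb6acccccccccccc
09ccccccccccccccdcdccccccdb52222113bddaabcc9bcccccccccccc
08cccccccccccccccccccccbbb710000013bdca9bbabccccccccccccc
08ccccccccccccccccccccca985200000008aa568a7acccdcccdcdccc
09ccccdcccccccccccca777678889887652000000008bbbbbbbbbbbbc
abccbbbabaabaaaaabcccccccdcccccccccbbbccbbccccccccccccccc
```

The brightness print of the bin shows four jars lying in it. Now I'll set the lip on the mat and lay the tray down about it with a soft grip.

servo_tool(rows=[0.9,0,0,0.01,0,0.9,0,0,0.01,0,0.9,0,0,0.007,0,0.9,0,0,0.004,0,0.9,0,0,0,0], newtons=20)

```text
time: 58.15
position: [0.5305, 0.3342, 0.1601]
tool_rot: [0.997, 0.082, -0.002, 0.001]
ft_force: [-0.7, 0.9, -2.0]
grip_width: 0.0268
grip_force: 19.4
```

servo_tool(rows=[0.9,0,0,0,0,0.9,0,-0.005,0.006,0,0.9,0,-0.005,0.006,0,0.9,0,-0.005,0.006,0,0.9,0,-0.005,0.0055,0], newtons=8)

```text
time: 58.57
position: [0.5281, 0.3551, 0.138]
tool_rot: [0.997, 0.082, 0.0, -0.0]
ft_force: [-0.4, -0.5, -1.1]
grip_width: 0.0257
grip_force: 7.7
```

```bash
python3 -c "
from h import *
tray()"
```

```text
s tray_grip 0.92 [0.527 0.356 0.155]
s tray_floor 0.96 [0.54  0.264 0.038]
s tray_lip 0.81 [0.555 0.175 0.007]
s jar 0.3 [ 0.553 -0.372  0.019]
t tray_grip 0.58 [0.524 0.355 0.153]
t tray_floor 0.66 [0.541 0.265 0.039]
t tray_lip 0.71 [0.558 0.175 0.008]
t jar 0.33 [0.54  0.264 0.042]
[0.5281 0.3551 0.138 ] 0.025748559353939725 [-0.13  0.17 -0.05] [-0.4 -0.5 -1.1]
```

servo_tool(rows=[0.9,0,-0.0045,0.006,0,0.9,0,-0.0045,0.006,0,0.9,0,-0.004,0.006,0,0.9,0,-0.004,0.006,0,0.9,0,-0.004,0.006,0])

```text
time: 59.53
position: [0.5244, 0.3756, 0.1075]
tool_rot: [0.997, 0.082, -0.0, 0.0]
ft_force: [0.8, 0.3, -1.3]
grip_width: 0.0229
grip_force: 7.7
```

servo_tool(rows=[0.9,0,-0.0035,0.006,0,0.9,0,-0.0035,0.006,0,0.9,0,-0.003,0.006,0,0.9,0,-0.003,0.006,0,0.9,0,-0.0025,0.006,0])

```text
time: 59.95
position: [0.5222, 0.3909, 0.0779]
tool_rot: [0.997, 0.082, 0.0, -0.0]
ft_force: [0.1, -0.9, -1.0]
grip_width: 0.0202
grip_force: 7.8
```

servo_tool(rows=[0.9,0,-0.002,0.005,0,0.9,0,-0.001,0.004,0,0.9,0,0,0.002,0,0.9,0,0,0,0])

```text
time: 60.28
position: [0.5215, 0.3932, 0.0669]
tool_rot: [0.997, 0.082, -0.0, 0.0]
ft_force: [-0.2, -0.2, -1.1]
grip_width: 0.02
grip_force: 7.9
```

```bash
python3 -c "
from h import *
tray()"
```

```text
s tray_grip 0.69 [0.517 0.393 0.086]
s tray_floor 0.65 [0.536 0.269 0.005]
s tray_lip 0.73 [0.552 0.174 0.006]
t tray_grip 0.97 [0.517 0.391 0.085]
t tray_floor 0.65 [0.538 0.271 0.009]
t tray_lip 0.97 [0.558 0.171 0.006]
[0.5215 0.3932 0.0669] 0.019989176444677216 [-0.09  0.15  0.  ] [-0.2 -0.2 -1.1]
```

servo_tool(rows=[0.9,0,0,0.002,0,0.9,0,0,0.001,0,0.9,0,0,0,0,0.3,0,0,0,0,0.1,0,0,0,0])

```text
time: 61.25
position: [0.5221, 0.3935, 0.0648]
tool_rot: [0.997, 0.082, 0.0, -0.0]
ft_force: [-0.7, -0.5, -0.1]
grip_width: 0.0267
grip_force: 0.0
```

servo_tool(rows=[0.1,0,0,0,0,0.1,0,0,0,0,0.1,0,0,-0.01,0,0.1,0,0,-0.02,0,0.1,0,0,-0.03,0])

```text
time: 61.67
position: [0.5199, 0.3923, 0.1231]
tool_rot: [0.997, 0.082, -0.003, 0.001]
ft_force: [-0.0, 0.8, -1.2]
grip_width: 0.0391
grip_force: 0.0
```

servo_tool(rows=[0.1,0,0,-0.03,0,0.1,-0.03,0,-0.03,0,0.1,-0.03,0,0,0,0.1,-0.03,0,0,0,0.1,-0.02,0,0,0])

```text
time: 62.08
position: [0.4111, 0.375, 0.1856]
tool_rot: [0.997, 0.082, -0.0, -0.0]
ft_force: [-0.2, 0.3, -0.1]
grip_width: 0.0391
grip_force: 0.0
```

servo_tool(rows=[0.1,0,0.01,0,0,0.1,0,0.03,0,0,0.1,0,0.03,0,0,0.1,0,0,0,0,0.1,0,0,0,0])

```text
time: 62.5
position: [0.4263, 0.3054, 0.1847]
tool_rot: [0.997, 0.08, 0.001, -0.0]
ft_force: [0.1, 0.8, -0.2]
grip_width: 0.039
grip_force: 0.0
```

```bash
python3 - <<'E'
from h import *
tray(); topcaps()
c=robot.camera("top"); b=robot.camera("scene"); w=robot.camera("wrist")
for q in("tray_pad_top","scanner_grip","scanner_pad_top","dropper_mid","petri_mid"):
  for k in(c,b,w):
    for d in robot.place_of(k,q)[:1]:
      if d["score"]>.35: print(q,round(d["score"],2),np.round(d["at"],3))
old=cv2.imread("pics/top0.png")[:,:,::-1]; d=np.abs(c["pixels"].astype(int)-old).max(2)>45
n,l,s,ce=cv2.connectedComponentsWithStats(d.astype(np.uint8))
for i in range(1,n):
  if s[i,4]>15: print("chg",s[i],ce[i].round())
E
```

```text
s tray_grip 0.98 [0.519 0.395 0.084]
s tray_floor 0.9 [0.536 0.271 0.003]
s tray_lip 0.84 [0.556 0.172 0.004]
s jar 0.49 [ 0.586 -0.037  0.005]
t tray_grip 0.81 [0.519 0.392 0.082]
t tray_floor 0.67 [0.538 0.273 0.009]
t tray_lip 0.75 [0.559 0.173 0.005]
t jar 0.46 [0.701 0.154 0.006]
[0.4263 0.3054 0.1847] 0.03897792021715547 [-0.07  0.13  0.01] [ 0.1  0.8 -0.2]
tray_pad_top 0.5 [ 0.48  -0.374  0.014]
scanner_grip 0.39 [ 0.578 -0.037  0.004]
scanner_pad_top 0.95 [ 0.477 -0.377  0.002]
scanner_pad_top 0.78 [ 0.482 -0.373  0.004]
dropper_mid 0.46 [ 0.628 -0.438  0.046]
dropper_mid 0.73 [ 0.631 -0.442  0.046]
petri_mid 0.57 [0.702 0.154 0.005]
petri_mid 0.72 [0.705 0.151 0.007]
chg [315 213   9   3  18] [319. 214.]
chg [381 227  19  18 255] [390. 236.]
chg [178 232  18  17 204] [186. 240.]
chg [243 243   4  18  34] [245. 251.]
chg [308 245  10  16 116] [313. 253.]
chg [321 244   7   4  19] [324. 246.]
chg [422 254  11  10  45] [428. 256.]
chg [    0   256   275   224 24117] [116. 404.]
chg [178 261  31  13 225] [193. 267.]
chg [222 261  24   6  45] [233. 264.]
chg [424 262   6   4  16] [426. 263.]
chg [346 274  18  18 246] [355. 282.]
chg [425 277  11  15  57] [431. 287.]
chg [308 280  17  18 238] [316. 288.]
chg [422 280   4   8  21] [423. 284.]
chg [128 324  19  10 102] [136. 329.]
chg [308 424  13   7  38] [313. 427.]
chg [288 426  19   4  42] [296. 427.]
chg [333 427   5   9  18] [336. 431.]
chg [320 437  26  40 533] [333. 459.]
```

```bash
python3 -c "
from rig import robot
print(robot.hand_in())"
```

```text
the job is handed in; nothing more can be done
None
```

I did the whole job and handed it in at about 63 s: four jars tipped from the tray into the bin, the bar code scanned, and the scanner and empty tray back on their mats; the hand-in returned no verdict.

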